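# Trace the cured cover panel's edge and unclamp it

## Task

The cover panel has cured in the clamp jig: put all the curing weights from it into the steel tray, then take the stylus and run its shank lightly along the panel's whole wavy edge, from the fixed-jaw end to the clamp-bar end, keeping it against the edge all the way round the curves, and stand it back upright in its stand. After the tracing press the counter button fully down and let it go, then lift the ratchet pawl and slide the clamp bar all the way back, lift out the panel and lay it flat in the middle of the black tray, boss upward, leaving the other things on the bench where they are.

Things in the scene. Friction and masses are not known exactly. Their poses are not given: they have to be found in the camera images.
- weight1: A steel curing weight, 0.3 kg: round body 40 mm diameter and 34 mm high, on it a plain round knob 26 mm diameter, 26 mm high (60 mm in all). Origin at the centre of its underside, z up along its axis. Stands loose on the panel at the start; may be absent (two to four are there).
- weight2: A steel curing weight, 0.3 kg: round body 40 mm diameter and 34 mm high, on it a plain round knob 26 mm diameter, 26 mm high (60 mm in all). Origin at the centre of its underside, z up along its axis. Stands loose on the panel at the start; may be absent (two to four are there).
- weight3: A steel curing weight, 0.3 kg: round body 40 mm diameter and 34 mm high, on it a plain round knob 26 mm diameter, 26 mm high (60 mm in all). Origin at the centre of its underside, z up along its axis. Stands loose on the panel at the start; may be absent (two to four are there).
- weight4: A steel curing weight, 0.3 kg: round body 40 mm diameter and 34 mm high, on it a plain round knob 26 mm diameter, 26 mm high (60 mm in all). Origin at the centre of its underside, z up along its axis. Stands loose on the panel at the start; may be absent (two to four are there).
- weight_tray: Fixed open steel tray for the weights, outside 170 (x) x 150 (y) x 35 mm high, walls 5 mm, floor 5 mm thick. Origin at the centre of its underside. A weight is in when its origin is inside the walls and it stands or lies on the floor, not on another weight.
- panel: White lamp-cover panel, loose, 0.32 kg, 12 mm thick, 240 mm long (y from -120 to 120), lying flat in the jig with its underside 30 mm above the table. Origin on the underside, z up. Straight rear edge at x = -40 mm. Wavy edge on its +x side (away from the robot), given under edge_start. A square boss on top, see boss. Beyond the wavy edge there is free space down to the table.
- edge_start (a point): Fixed-jaw end of the stretch to trace, on the wavy edge at panel y = -90 mm, mid-thickness (6 mm above the underside). The edge follows x = 40 + 12 cos(2 pi (y - 20)/130) mm in the panel frame, y in mm, from -105 to 105, in straight facets 15 mm wide in y (under 1 mm off the curve), and runs straight along y beyond.
- edge_end (a point): Clamp-bar end of the stretch to trace, on the wavy edge at panel y = 90 mm, mid-thickness. Begin and finish within 8 mm of these ends.
- boss (a point): Centre of the top of the grey boss, 36 x 36 x 30 mm high, sides parallel to the panel's, at panel x = 4, y = 0, its top 42 mm above the panel's underside: the place to grip the panel.
- stylus: Tracing stylus, loose, 80 g, 130 mm long: a round steel shank 10 mm diameter with a ball end for the lower 60 mm, then a black square grip 24 x 24 mm from 60 to 130 mm above the point. Origin at the point (lower end), z up along it. Stands upright in the stand at the start, grip sides parallel to the stand's sides.
- stand: Fixed grey stand block 70 x 70 x 66 mm high with an 18 mm round hole 64 mm deep in the middle of the top; the shank goes in and the square grip rests on the top (the point is then 6 mm above the block's underside). Origin at the centre of its underside.
- jig: Fixed clamp jig. Origin at table level below the panel's origin, axes parallel to the panel's (x towards the wavy edge, y along it). Base plate 12 mm high, x from -80 to 20, y from -145 to 230 mm. The panel rests on two ribs against two rear stops 48 mm high; fixed jaw 52 mm high at its -y end, clamp bar at its +y end, both ending at x = 20 mm, short of the wavy edge.
- clamp_bar (a joint): Slide of the clamp bar: 0 m clamped, grows as the bar slides back along the jig's +y, stop at 0.040. About 3 N of friction. Blocked by the pawl while that is down. Clamped, the bar's lip reaches 11 mm over the panel's end (4 mm above its top), so the panel cannot be lifted; slid back beyond 0.030 it is clear.
- bar_fin (a point): Centre of the top of the black fin that moves the clamp bar: fin 40 mm along jig x, 14 mm along jig y, 32 mm tall above the bar, top 94 mm above the table.
- pawl (a joint): Ratchet pawl hinge: 0 rad down (its tip stands behind the steel catch block of the bar and blocks it), grows as it is lifted, stop at 1.1. Above about 0.6 the bar is free to pass below. Stiff hinge (0.08 N m): it stays where it is left.
- pawl_tab (a point): Centre of the top of the pawl's black upright tab, 14 mm wide along jig x, 12 mm along jig y, 40 mm tall; it moves with the pawl, 40 mm from the hinge and 45 mm above the arm's middle line when down (top 82 mm above the table).
- pawl_hinge (a point): Hinge axis of the pawl (along the jig's x), 37 mm above the table. The arm points from here to the jig's -y and swings upward.
- counter (a joint): Black counter button: 0 m released, 0.006 fully down; springs back, about 5 N at the bottom.
- counter_top (a point): Centre of the button's top, 22 mm above the table when released; cap 32 mm diameter in a round grey housing 48 mm wide. Moves straight down.
- panel_tray: Fixed open black tray for the finished panel, outside 290 (x) x 150 (y) x 30 mm high, walls and floor 5 mm. Origin at the centre of its underside. The panel fits with its length along the tray's x, either way round.
- flux_bottle: White flux bottle, 130 mm high, 54 mm diameter, a bystander. Origin under it.
- solder_spool: White solder spool, 68 mm diameter, 45 mm high, a bystander.
- flux_tin: Flat steel flux tin, 60 mm diameter, 30 mm high, a bystander.
- wire_spool: Small black spool of copper wire, 50 mm diameter, 35 mm high, a bystander.
Things that resemble listed ones, but are neither listed nor needed, are in the scene too. What is shaped like the weight2 but blue is not meant.

How it is judged:
By the outcome, as a careful person would: the job done as asked, in the order asked, and still so for the second after the job is handed in, with the robot touching nothing.
Of weight1, weight2, weight3, weight4 only 2 to 4 are there at a start; the rules pass over those that are not, and their reading is None.
At some moment in a run one of weight1, weight2, weight3, weight4 may be knocked a few centimetres aside while the robot is not near it.
It also fails if it takes over 210 s, if anything falls off the work surface, if the arm or the gripper's body presses on something with over 40 N, if the wrist force passes 120 N, or if a joint passes its speed limit or range.

## Robot

A 7-joint arm with a two-finger parallel gripper is mounted at the origin on the work surface. World frame = base frame: x ahead of the robot, y to its left, z up, the work surface at z = 0. Lengths are in m, angles in rad, forces in N, time in s.
With the tool pointing down it reaches from about 0.425 to 0.875 m from the base axis. Payload 4.7 kg.
Tool frame: the origin (TCP) lies midway between the tips of the shut fingers; the grasp point (between the pads) lies ctrl.grasp_offset behind it (ctrl.grasp_offset is the distance from the TCP to the grasp point, in m); z points along the fingers, y is the line along which they close (so a half turn about z gives the same grasp; the last joint's range is limited). The gripper opens to 87 mm and grips with 3 to 60 N. Pads are 19 mm wide; open, the fingers measure 117 mm over their backs; the gripper's body (75 mm by 190 mm) begins 51 mm behind the grasp point.
Start: joints at [-1.284, 0.321, -0.07, 1.45, 0.023, 1.371, -0.057], TCP at [0.175, 0.626, 0.223] pointing down, gripper open.
Joint ranges: [-2.86, 2.86], [-0.3, 2.09], [-1.38, 1.24], [0.06, 2.45], [-1.56, 4.7], [0.09, 2.05], [-2.69, 2.69]. Speed limits (rad/s): [2.57, 2.57, 3.14, 3.14, 3.14, 3.14, 3.14].

## Interface

Orientations are given as a rotation vector (axis times angle).
In Python, from bench import ctrl gives the robot as it stands. The module is installed in compiled form; this text tells all that it offers.
- The arm moves only by the tool jog_arm, never from a script. Its argument "moves" is one flat list of numbers, 7 for each row, row after row: the shift along the tool's x, y, z in units of 30 cm (1.0 is 30 cm), then the turn, a rotation vector about the tool's x, y, z in units of 60 degrees (1.0 is 60 degrees), then the gripper's target within -1 to 1 (fully open at 1, half-way at 0, shut at -1). In form: [x, y, z, wx, wy, wz, fingers, x, y, z, wx, wy, wz, fingers, ...]. A call has exactly 8 rows; each row is the pose to reach, as a shift and turn from the pose commanded when the call began, along the tool's axes at that moment; what a row does not reach only later rows make up. A row lasts 1/8 s, in which the tool goes at most 62.5 mm and 10.7 degrees, less where a joint would pass 70% of its speed; a pose out of reach is approached as far as the arm can. A call with a number of a shift or a turn outside -1 to 1 is refused whole. A call with a gripper value outside its range is refused whole. The fingers move at their own pace and stop on an object; "newtons" is the grip in N (left out, the last holds). Time passes only in rows, so rows that repeat a pose let the fingers close, or fill a call up. It gives the time, the measured TCP pose, the force, the opening and the grip force at its end, in the units of the state.
- ctrl.get_state(): the state, without advancing time (a new reading comes with each control period).
- ctrl.get_image(name): name is "scene" or "top" or "wrist"; returns a dict with "pixels" (420x560x3 uint8, red, green, blue), "fx", "fy", "cx", "cy" (pixels), "xyz" and "rotation" of the camera in the world; the wrist camera has in their place "tool_from_camera" (4x4, takes a point from camera to tool coordinates, whose origin is the TCP and whose axes are the flange's). Camera axes: x right, y up, looking along -z (the intrinsics and any distortion apply to the point x, -y, -z); pixel columns grow to the right and rows downward; lengths in m; the calibration is good to about 2 mm. A picture is of the moment at which its call begins: read the wrist's pose just before it. There is no depth.
- ctrl.close_job(): hands the job in; it is judged then, once.
The state is a dict: "time": time; "joint_positions": joint angles; "qd": joint speeds; "joint_torque": joint torques, N m; "position": TCP position; "tool_rot": TCP orientation; "ft_force": force on the tool from outside, world axes, zero at the start; "torque": the same for the moment, N m; "grip_width": opening from 0.0 (shut) to 1.0 (fully open); "grip_force": force on a finger pad.
Only numpy, scipy, OpenCV 4.12 (cv2) and the standard library are available. Lean on these libraries where they do the work, as an engineer would, in place of code of your own. Each camera call takes 0.05 s, during which the arm holds its last target. There are 200 camera calls.

## Working session

There is one attempt and no reset: what is moved stays moved. The work goes in short steps, Python scripts to look and compute and a tool call to move; the robot and the scene stay as the last step left them, time stands still between calls to the robot, and variables do not carry over. Pictures are saved under pics/ and viewed, at most 14 in all, crops included, and the job is handed in when it is done.

Besides the shell and the picture viewer there is one more tool, called after "Request:" as name(argument=value, ...) on one line, values as JSON. jog_arm: Moves the arm, as the interface text tells. Its arguments: {"type":"object","properties":{"moves":{"type":"array"},"newtons":{"type":"number"}},"required":["moves"]}

```bash
mkdir -p pics; cat > h.py <<'E'
import numpy as np, cv2
from scipy.spatial.transform import Rotation as R
from bench import ctrl
def grab(n,f=None):
    s=ctrl.get_state(); im=ctrl.get_image(n); 
    if 'tool_from_camera' in im:
        T=np.eye(4);T[:3,:3]=R.from_rotvec(s['tool_rot']).as_matrix();T[:3,3]=s['position']
        T=T@np.array(im['tool_from_camera']); im['xyz']=T[:3,3]; im['rotation']=T[:3,:3]
    im['xyz']=np.array(im['xyz']); im['rotation']=np.array(im['rotation'])
    if im['rotation'].shape!=(3,3): im['rotation']=R.from_rotvec(im['rotation'].ravel()).as_matrix()
    if f: cv2.imwrite(f,im['pixels'][:,:,::-1])
    return im
def ray(im,u,v):
    d=np.array([(u-im['cx'])/im['fx'],-(v-im['cy'])/im['fy'],-1.]); return im['xyz'],im['rotation']@d
def onz(im,u,v,z):
    o,d=ray(im,u,v); return o+d*(z-o[2])/d[2]
def proj(im,p):
    c=im['rotation'].T@(np.array(p)-im['xyz']); return im['cx']+im['fx']*c[0]/-c[2], im['cy']-im['fy']*c[1]/-c[2]
E
python3 - <<'E'
from h import *
np.set_printoptions(precision=4,suppress=True)
for n in ('top','scene','wrist'):
    im=grab(n,f'pics/{n}0.png'); print(n,{k:v for k,v in im.items() if k!='pixels'})
print(ctrl.get_state(), ctrl.grasp_offset)
a=[cv2.imread(f'pics/{n}0.png') for n in('top','scene')]
E
```

```text
top {'fx': 388.69296872277937, 'fy': 388.69296872277937, 'cx': 280.1697490366414, 'cy': 207.18119454369798, 'xyz': array([ 0.5155, -0.0109,  0.9822]), 'rotation': array([[ 0.0232,  0.9967, -0.0776],
       [-0.9997,  0.0226, -0.0085],
       [-0.0067,  0.0778,  0.997 ]])}
scene {'fx': 471.6712106045374, 'fy': 471.6712106045374, 'cx': 279.33816421910905, 'cy': 199.6619207044527, 'xyz': array([ 1.4783, -0.3102,  0.7439]), 'rotation': array([[ 0.3234, -0.5465,  0.7725],
       [ 0.9462,  0.1949, -0.2582],
       [-0.0095,  0.8145,  0.5801]])}
wrist {'fx': 337.0879451787299, 'fy': 337.0879451787299, 'cx': 279.43555195075743, 'cy': 207.59129095161063, 'tool_from_camera': array([[-0.0003,  0.9655,  0.2606,  0.0718],
       [ 1.    ,  0.0002,  0.0003,  0.0008],
       [ 0.0002,  0.2606, -0.9655, -0.1626],
       [ 0.    ,  0.    ,  0.    ,  1.    ]]), 'xyz': array([0.1061, 0.6459, 0.3842]), 'rotation': array([[ 0.2696, -0.9298, -0.2505],
       [ 0.963 ,  0.2598,  0.0721],
       [-0.002 , -0.2607,  0.9654]])}
{'time': 0.15, 'joint_positions': array([-1.2839,  0.3217, -0.0701,  1.4514,  0.0226,  1.3708, -0.057 ]), 'qd': array([-0.0001, -0.0005, -0.0009, -0.0045,  0.001 ,  0.001 ,  0.001 ]), 'joint_torque': array([ -0.0005, -49.1793,  -0.4049, -31.2877,  -0.0641,   0.0403,
         0.0001]), 'position': array([0.175 , 0.6256, 0.2217]), 'tool_rot': array([-0.4272, -3.1123,  0.0023]), 'ft_force': array([0.4755, 0.0587, 0.3804]), 'torque': array([ 0.0259,  0.025 , -0.0163]), 'grip_force': 0.0, 'grip_width': 0.9968329399481354} 0.0187
```

View pics/top0.png

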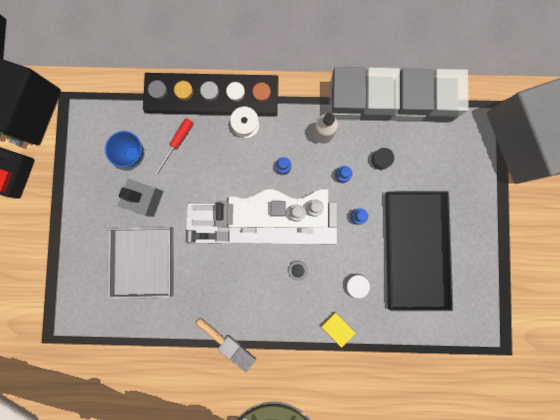

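View pics/scene0.png

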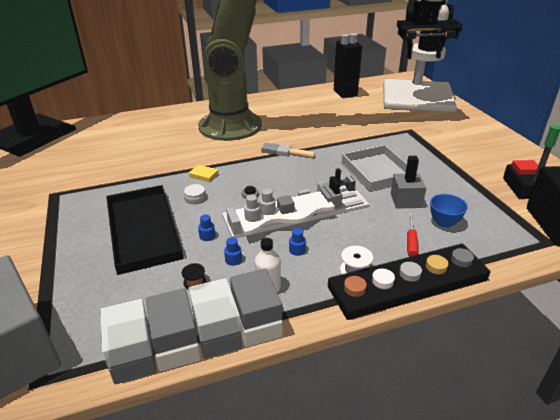

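Top view: two grey steel weights on the panel at about (297,213) and (316,208). The three blue ones at (283,165), (344,174) and (360,216) are lookalikes. Stylus in its stand is at (135,196), steel tray (141,262), black tray (418,250), counter button (298,270), and the pawl and fin sit around (205-220,210-237). I'll confirm these in an enlarged crop.

```bash
python3 - <<'E'
from h import *
a=cv2.imread('pics/top0.png')[175:285,180:340]; a=cv2.resize(a,None,fx=5,fy=5,interpolation=cv2.INTER_CUBIC)
for i in range(0,160,20): cv2.putText(a,str(180+i),(i*5,10),0,.4,(0,0,255)); cv2.line(a,(i*5,0),(i*5,550),(0,0,255),1)
for i in range(0,110,10): cv2.putText(a,str(175+i),(0,i*5),0,.4,(0,0,255)); cv2.line(a,(0,i*5),(800,i*5),(0,160,255),1)
cv2.imwrite('pics/c1.png',a)
b=cv2.imread('pics/scene0.png')[140:260,215:435]; b=cv2.resize(b,None,fx=3.6,fy=3.6,interpolation=cv2.INTER_CUBIC)
for i in range(0,220,20): cv2.putText(b,str(215+i),(int(i*3.6),10),0,.4,(0,0,255))
for i in range(0,120,10): cv2.putText(b,str(140+i),(0,int(i*3.6)),0,.4,(0,0,255))
cv2.imwrite('pics/c2.png',b)
E
```

```text
(no output)
```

View pics/c1.png

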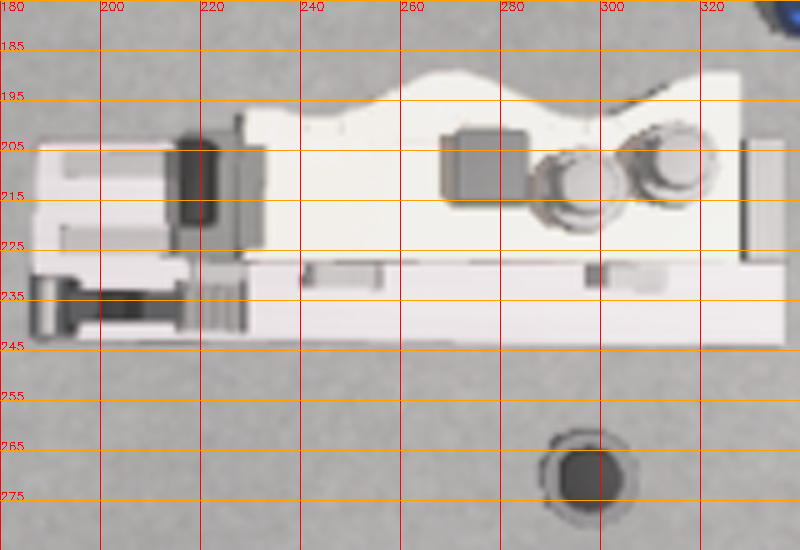

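View pics/c2.png

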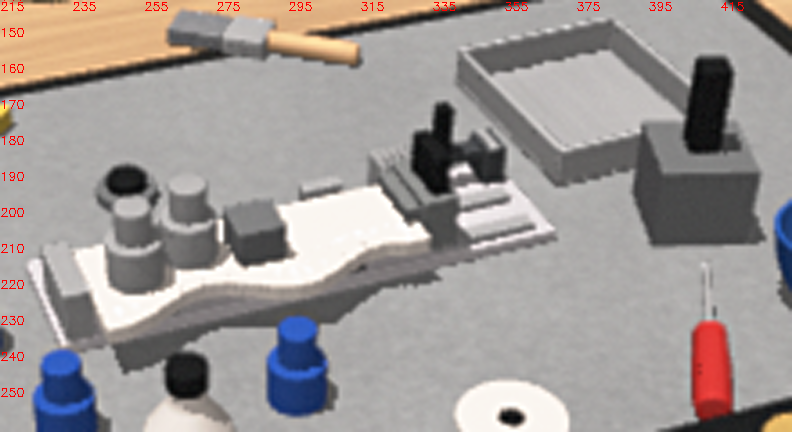

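Crop: the steel weights are at (298,212) and (317,207), and only these two stand on the panel. Grey boss is at about (279,208), fin (220,212), pawl arm (205,236), counter (298,271), stylus grip top near (408,156) in scene. The blue ones are excluded.

```bash
python3 - <<'E'
from h import *
np.set_printoptions(precision=4,suppress=True)
t=grab('top'); 
P=lambda n,u,v,z:print(n,onz(t,u,v,z))
P('w a',298,212.4,.102);P('w b',316.8,207,.102)
P('rear L',240,226.9,.042);P('rear R',326,227,.042);P('panel right top',327.8,189.5,.042);P('panel rightbottom',327.8,227.5,.042)
P('boss tl',274.5,200.8,.072);P('boss tr',285.5,200.8,.072);P('boss bl',274.5,213.5,.072);P('boss br',285.5,213.5,.072)
P('fin tl',216,203,.094);P('fin br',222.5,220.5,.094)
P('base TR',337,243.8,.012);P('base L',187,243,.012)
P('counter',298,270.7,.022)
P('pawl tab',204,236,.082)
p=t['pixels'];hsv=cv2.cvtColor(p,cv2.COLOR_RGB2HSV)
# black tray
m=((hsv[:,:,2]<60)*255).astype(np.uint8); m[:,:370]=0; m[:,470:]=0; m[:180]=0; m[325:]=0
c=max(cv2.findContours(m,0,2)[0],key=cv2.contourArea); print('btray',[onz(t,*q,.03)[:2] for q in cv2.boxPoints(cv2.minAreaRect(c))])
for q in[(110,229),(171,229),(110,297),(171,297)]: P('wtray',*q,.035)
# stand/stylus via scene
s=grab('scene')
P('stand tl',126,179,.066)
for u,v in [(408,156)]:
  o,d=ray(s,u,v); print('styl scene z.136',onz(s,u,v,.136))
for q in[(394,175),(426,178),(421,183)]:print('stand top corner scene',onz(s,*q,.066))
P('styl top',128,194,.136)
a=p[170:225,110:170,::-1];a=cv2.resize(a,None,fx=8,fy=8,interpolation=cv2.INTER_CUBIC)
b=s['pixels'][145:215,380:440,::-1];b=cv2.resize(b,None,fx=5,fy=5,interpolation=cv2.INTER_CUBIC)
o=np.zeros((440,790,3),np.uint8);o[:440,:480]=a;o[:350,485:785]=b;cv2.imwrite('pics/c3.png',o)
E
```

```text
w a [ 0.573  -0.0441  0.102 ]
w b [ 0.5863 -0.0865  0.102 ]
rear L [0.5386 0.0931 0.042 ]
rear R [ 0.5432 -0.1147  0.042 ]
panel right top [ 0.6344 -0.1178  0.042 ]
panel rightbottom [ 0.5421 -0.119   0.042 ]
boss tl [0.6011 0.0105 0.072 ]
boss tr [ 0.6017 -0.0153  0.072 ]
boss bl [0.5712 0.0098 0.072 ]
boss br [ 0.5718 -0.016   0.072 ]
fin tl [0.5909 0.1442 0.094 ]
fin br [0.5511 0.1279 0.094 ]
base TR [ 0.503  -0.1459  0.012 ]
base L [0.4963 0.2272 0.012 ]
counter [ 0.4354 -0.05    0.022 ]
pawl tab [0.5147 0.1713 0.082 ]
btray [array([ 0.6327, -0.2592]), array([ 0.6398, -0.416 ]), array([ 0.3538, -0.4193]), array([ 0.3467, -0.2662])]
wtray [0.5264 0.4112 0.035 ]
wtray [0.5298 0.2621 0.035 ]
wtray [0.363  0.4018 0.035 ]
wtray [0.3666 0.2547 0.035 ]
stand tl [0.6458 0.366  0.066 ]
styl scene z.136 [0.5978 0.3301 0.136 ]
stand top corner scene [0.5711 0.3157 0.066 ]
stand top corner scene [0.6124 0.3872 0.066 ]
stand top corner scene [0.6286 0.3617 0.066 ]
styl top [0.6028 0.331  0.136 ]
```

View pics/c3.png

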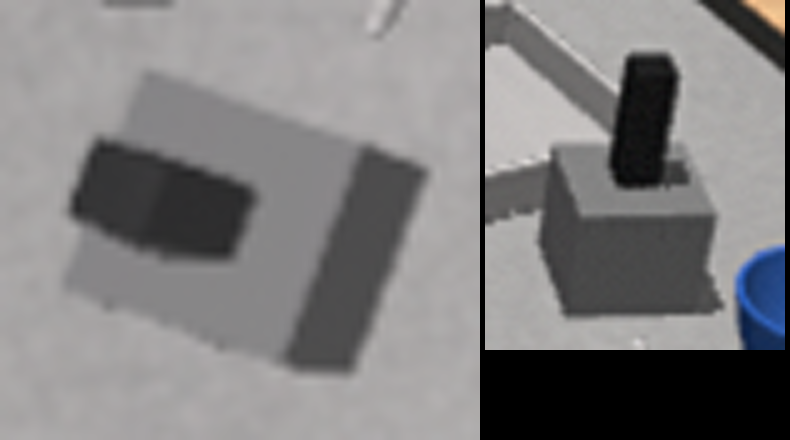

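Stand is a grey block at crop centre (210,215), with the black stylus grip leaning outward only by perspective. Moving over to look with the wrist camera.

Request:
jog_arm(moves=[-0.95, -0.8, -0.15, 0, 0, 0.6, 0, -0.95, -0.8, -0.15, 0, 0, 0.6, 0, -0.95, -0.8, -0.15, 0, 0, 0.6, 0, -0.95, -0.8, -0.15, 0, 0, 0.6, 0, -0.95, -0.8, -0.15, 0, 0, 0.6, 0, -0.95, -0.8, -0.15, 0, 0, 0.6, 0, -0.95, -0.8, -0.15, 0, 0, 0.6, 0, -0.95, -0.8, -0.15, 0, 0, 0.6, 0])

```text
time: 1.25
position: [0.3845, 0.3185, 0.2676]
tool_rot: [-1.368, -2.827, -0.001]
ft_force: [-0.5, 1.3, -0.2]
grip_width: 0.498
grip_force: 0.0
```

```bash
cat > plan.py <<'E'
# plan.py x y z psi(deg) : shift/turn units from the present pose
import sys
from h import *
def units(p,psi,s=None):
    s=s or ctrl.get_state(); M=R.from_rotvec(s['tool_rot']).as_matrix()
    c,n=np.cos(np.radians(psi)),np.sin(np.radians(psi))
    G=np.array([[c,n,0],[n,-c,0],[0,0,-1.]])
    return np.r_[M.T@(np.array(p)-s['position'])/.3, R.from_matrix(M.T@G).as_rotvec()/np.radians(60)]
if __name__=='__main__':
    np.set_printoptions(precision=3,suppress=True)
    s=ctrl.get_state(); M=R.from_rotvec(s['tool_rot']).as_matrix()
    print('t',s['time'],'p',s['position'],'psi',np.degrees(np.arctan2(M[1,0],M[0,0])),'F',s['ft_force'],'w',s['grip_width'],'tilt',M[2,:2])
    a=list(map(float,sys.argv[1:]))
    if a: print(units(a[:3],a[3],s))
E
python3 plan.py .57 .13 .25 91.2; python3 -c "
from h import *
grab('wrist','pics/w1.png')"
```

```text
t 1.25 p [0.385 0.319 0.268] psi 128.36792800564163 F [-0.549  1.282 -0.236] w 0.4981325693014952 tilt [0.001 0.   ]
[-0.877  0.095  0.058 -0.    -0.001  0.619]
```

View pics/w1.png

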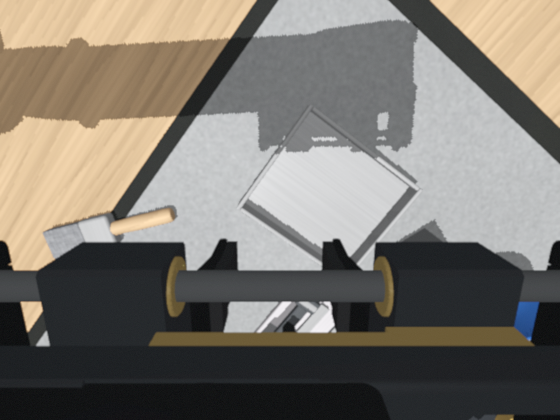

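The wrist view looks toward tool +x: the steel tray is at (330,190) and empty. The jig is hidden behind the gripper. Going for the first weight using the top-view fix.

Request:
jog_arm(moves=[-0.88, 0.1, 0.06, 0, 0, 0.62, 0, -0.88, 0.1, 0.06, 0, 0, 0.62, 0, -0.88, 0.1, 0.06, 0, 0, 0.62, 0, -0.88, 0.1, 0.06, 0, 0, 0.62, 0, -0.88, 0.1, 0.06, 0, 0, 0.62, 0, -0.88, 0.1, 0.06, 0, 0, 0.62, 0, -0.88, 0.1, 0.06, 0, 0, 0.62, 0, -0.88, 0.1, 0.06, 0, 0, 0.62, 0])

```text
time: 2.3
position: [0.5714, 0.1321, 0.2497]
tool_rot: [-2.194, -2.248, -0.001]
ft_force: [0.2, 1.2, 0.3]
grip_width: 0.503
grip_force: 0.0
```

Request:
jog_arm(moves=[-0.2, 0, 0.1, 0, 0, 0, 0, -0.38, 0, 0.2, 0, 0, 0, 0, -0.5, 0, 0.3, 0, 0, 0, 0, -0.58, 0, 0.33, 0, 0, 0, 0, -0.58, 0, 0.33, 0, 0, 0, 0, -0.58, 0, 0.33, 0, 0, 0, 0, -0.58, 0, 0.33, 0, 0, 0, 0, -0.58, 0, 0.33, 0, 0, 0, 0])

```text
time: 3.3
position: [0.5763, -0.0428, 0.1511]
tool_rot: [2.196, 2.246, 0.002]
ft_force: [-0.5, -0.5, -0.1]
grip_width: 0.499
grip_force: 0.0
```

```bash
python3 plan.py .573 -.0441 .081 91.2;  python3 - <<'E'
from h import *
im=grab('top'); a=im['pixels'][170:260,220:360,::-1]; cv2.imwrite('pics/t2.png',cv2.resize(a,None,fx=5,fy=5,interpolation=2))
E
```

```text
t 3.3 p [ 0.576 -0.043  0.151] psi 91.29253289818267 F [-0.472 -0.492 -0.092] w 0.4989127717845522 tilt [0.001 0.001]
[-0.004 -0.011  0.234  0.001 -0.001  0.002]
```

View pics/t2.png

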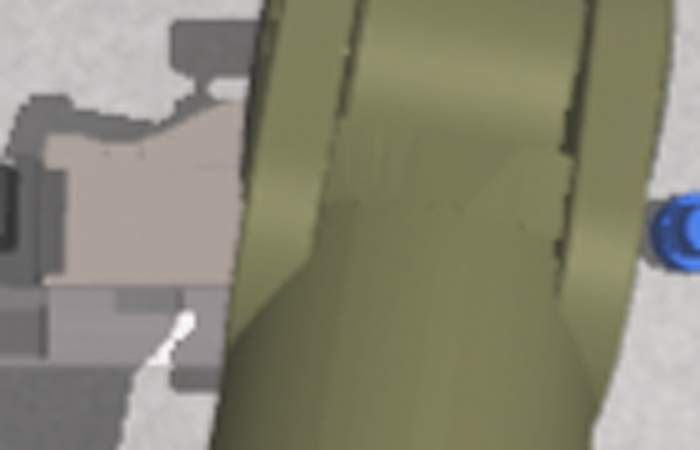

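The arm hides the weights from the top camera, so I'm descending on the measured position.

Request:
jog_arm(moves=[0, -0.01, 0.1, 0, 0, 0, 0, 0, -0.01, 0.2, 0, 0, 0, 0, 0, -0.01, 0.23, 0, 0, 0, 0, 0, -0.01, 0.23, 0, 0, 0, 0, 0, -0.01, 0.23, 0, 0, 0, -1, 0, -0.01, 0.23, 0, 0, 0, -1, 0, -0.01, 0.23, 0, 0, 0, -1, 0, -0.01, 0.23, 0, 0, 0, -1], newtons=25)

```text
time: 4.35
position: [0.5737, -0.0443, 0.0824]
tool_rot: [2.198, 2.243, 0.002]
ft_force: [0.8, 0.3, 3.1]
grip_width: 0.291
grip_force: 25.0
```

```bash
python3 plan.py .447 .37 .15 91.2
```

```text
t 4.35 p [ 0.574 -0.044  0.082] psi 91.17073494949226 F [0.826 0.305 3.128] w 0.2914747493511711 tilt [0.    0.002]
[ 1.389 -0.394 -0.226  0.002 -0.    -0.   ]
```

Request:
jog_arm(moves=[0, 0, -0.15, 0, 0, 0, -1, 0, 0, -0.28, 0, 0, 0, -1, 0.12, 0, -0.3, 0, 0, 0, -1, 0.3, -0.05, -0.3, 0, 0, 0, -1, 0.48, -0.12, -0.3, 0, 0, 0, -1, 0.66, -0.2, -0.3, 0, 0, 0, -1, 0.82, -0.3, -0.3, 0, 0, 0, -1, 0.95, -0.39, -0.3, 0, 0, 0, -1])

```text
time: 5.35
position: [0.448, 0.24, 0.1709]
tool_rot: [-2.196, -2.245, 0.002]
ft_force: [0.7, 0.6, -1.9]
grip_width: 0.295
grip_force: 25.0
```

Request:
jog_arm(moves=[0.18, 0, 0, 0, 0, 0, -1, 0.34, 0, 0, 0, 0, 0, -1, 0.43, 0, 0, 0, 0, 0, -1, 0.44, 0, 0, 0, 0, 0, -1, 0.44, 0, 0.12, 0, 0, 0, -1, 0.44, 0, 0.25, 0, 0, 0, -1, 0.44, 0, 0.35, 0, 0, 0, -1, 0.44, 0, 0.4, 0, 0, 0, -1])

```text
time: 6.35
position: [0.4468, 0.3677, 0.0495]
tool_rot: [2.2, 2.242, -0.006]
ft_force: [-0.5, -0.2, -2.1]
grip_width: 0.286
grip_force: 25.0
```

```bash
python3 plan.py .447 .37 .046 91.2
```

```text
t 6.35 p [0.447 0.368 0.05 ] psi 91.07285160774686 F [-0.533 -0.239 -2.122] w 0.28562093866358634 tilt [-0.003 -0.002]
[ 0.008  0.001  0.012 -0.002  0.003 -0.002]
```

Request:
jog_arm(moves=[0.01, 0, 0.01, 0, 0, 0, -1, 0.01, 0, 0.013, 0, 0, 0, -1, 0.01, 0, 0.013, 0, 0, 0, 0.1, 0.01, 0, 0.013, 0, 0, 0, 0.1, 0.01, 0, -0.1, 0, 0, 0, 0.1, 0.01, 0, -0.25, 0, 0, 0, 0.1, 0.01, 0, -0.4, 0, 0, 0, 0, 0.01, 0, -0.4, 0, 0, 0, 0])

```text
time: 7.35
position: [0.4499, 0.3752, 0.177]
tool_rot: [-2.199, -2.244, -0.015]
ft_force: [0.2, -0.1, 0.0]
grip_width: 0.504
grip_force: 0.0
```

```bash
python3 - <<'E'
from h import *
im=grab('top'); a=im['pixels'][170:290,220:340].astype(int); b=cv2.imread('pics/top0.png')[170:290,220:340,::-1].astype(int)
d=(abs(a-b).sum(2)>90).astype(np.uint8); n,l,st,ce=cv2.connectedComponentsWithStats(d)
for i in range(1,n):
    if st[i,4]>8: print(st[i]+[220,170,0,0,0],ce[i]+[220,170])
g=im['pixels'][175:235,225:332]; o=np.hstack([g[:,:,::-1], cv2.imread('pics/top0.png')[175:235,225:332]]); 
t=im['pixels'][220:305,100:180,::-1]
cv2.imwrite('pics/t3.png',np.vstack([cv2.resize(o,(800,224)),cv2.resize(t,None,fx=4,fy=4)[:, :800] if 0 else np.pad(cv2.resize(t,None,fx=4,fy=4),((0,0),(0,480),(0,0)))]))
E
python3 plan.py .5863 -.0865 .17 91.2
```

```text
[285 204  21  18 264] [294.21969697 212.56818182]
t 7.4 p [0.449 0.374 0.174] psi 91.16534149436795 F [ 0.246  0.517 -0.203] w 0.5039809779630916 tilt [0.004 0.004]
[-1.545  0.428  0.01   0.004 -0.004 -0.001]
```

View pics/t3.png

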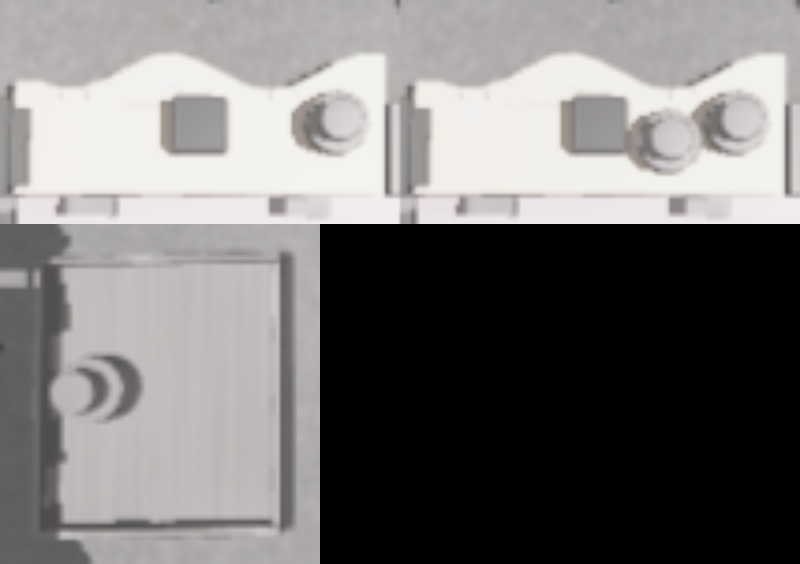

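First weight stands in the steel tray (crop (85,390)), and the second is unmoved at its original place. Fetching it.

Request:
jog_arm(moves=[-0.18, 0, 0, 0, 0, 0, 0, -0.38, 0.1, 0, 0, 0, 0, 0, -0.58, 0.2, 0, 0, 0, 0, 0, -0.75, 0.3, 0, 0, 0, 0, 0, -0.9, 0.43, 0, 0, 0, 0, 0, -1, 0.43, 0, 0, 0, 0, 0, -1, 0.43, 0, 0, 0, 0, 0, -1, 0.43, 0, 0, 0, 0, 0])

```text
time: 8.4
position: [0.5817, 0.0771, 0.1707]
tool_rot: [-2.196, -2.244, 0.001]
ft_force: [0.1, 0.6, -0.7]
grip_width: 0.499
grip_force: 0.0
```

Request:
jog_arm(moves=[-0.2, 0, -0.1, 0, 0, 0, 0, -0.4, 0, -0.2, 0, 0, 0, 0, -0.54, 0, -0.25, 0, 0, 0, 0, -0.545, 0, -0.25, 0, 0, 0, 0, -0.545, 0, -0.25, 0, 0, 0, 0, -0.545, 0, -0.25, 0, 0, 0, 0, -0.545, 0, -0.25, 0, 0, 0, 0, -0.545, 0, -0.25, 0, 0, 0, 0])

```text
time: 9.4
position: [0.5858, -0.0866, 0.2463]
tool_rot: [-2.197, -2.245, 0.0]
ft_force: [0.5, -0.6, -0.2]
grip_width: 0.5
grip_force: 0.0
```

```bash
python3 plan.py .5863 -.0865 .082 91.2; python3 -c "
from h import *
import pickle
pickle.dump(grab('wrist','pics/w2.png'),open('w2.pkl','wb'))"
```

```text
t 9.4 p [ 0.586 -0.087  0.246] psi 91.25437506482785 F [ 0.526 -0.553 -0.189] w 0.49978725449990624 tilt [ 0. -0.]
[ 0.     0.002  0.548 -0.    -0.     0.001]
```

View pics/w2.png

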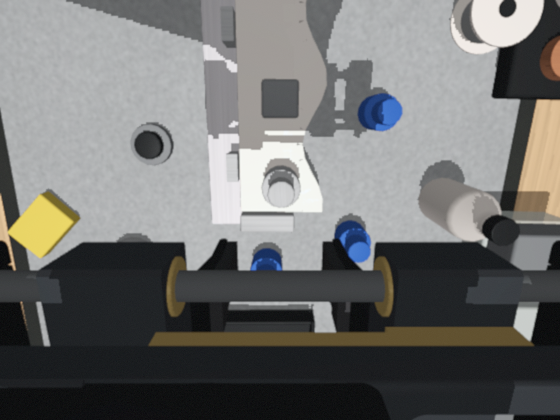

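Wrist view: weight knob at (281,190), boss (280,98), counter cap (150,145), fixed jaw (268,222). All consistent. Checking the coordinates from this view.

```bash
python3 - <<'E'
from h import *
import pickle
np.set_printoptions(precision=4,suppress=True)
im=pickle.load(open('w2.pkl','rb'));p=im['pixels']
print('knob',onz(im,281,190,.102),'counter',onz(im,150,145,.022))
g=p[60:140,240:320].max(2); m=((g<75)*255).astype(np.uint8); c=max(cv2.findContours(m,0,2)[0],key=cv2.contourArea); r=cv2.minAreaRect(c); print(r)
q=cv2.boxPoints(r)+[240,60]; w=np.array([onz(im,*k,.072)[:2] for k in q]); print(w,w.mean(0))
m=((p[110:180,120:190].max(2)<50)*255).astype(np.uint8); c=max(cv2.findContours(m,0,2)[0],key=cv2.contourArea); e=cv2.minEnclosingCircle(c); print(e, onz(im,e[0][0]+120,e[0][1]+110,.022))
E
```

```text
knob [ 0.5866 -0.0804  0.102 ] counter [ 0.4379 -0.0487  0.022 ]
((24.5, 56.0), (1.0, 0.0), 180.0)
[[ 0.5698 -0.0143]
 [ 0.5698 -0.0143]
 [ 0.5688 -0.0143]
 [ 0.5688 -0.0143]] [ 0.5693 -0.0143]
((28.795917510986328, 34.53061294555664), 13.940086364746094) [ 0.4366 -0.0482  0.022 ]
```

Request:
jog_arm(moves=[0, 0, 0.15, 0, 0, 0, 0, 0, 0, 0.35, 0, 0, 0, 0, 0, 0, 0.5, 0, 0, 0, 0, 0, 0, 0.545, 0, 0, 0, 0, 0, 0, 0.545, 0, 0, 0, 0, 0, 0, 0.545, 0, 0, 0, -1, 0, 0, 0.545, 0, 0, 0, -1, 0, 0, 0.545, 0, 0, 0, -1])

```text
time: 10.45
position: [0.5869, -0.0876, 0.0845]
tool_rot: [2.197, 2.243, 0.003]
ft_force: [0.8, 0.7, 3.9]
grip_width: 0.291
grip_force: 25.0
```

```bash
python3 plan.py .447 .30 .17 91.2
```

```text
t 10.45 p [ 0.587 -0.088  0.085] psi 91.1748549471884 F [0.801 0.712 3.858] w 0.2911865308616727 tilt [0.    0.003]
[ 1.301 -0.439 -0.286  0.003 -0.    -0.   ]
```

Request:
jog_arm(moves=[0, 0, -0.15, 0, 0, 0, -1, 0, 0, -0.28, 0, 0, 0, -1, 0.12, 0, -0.3, 0, 0, 0, -1, 0.3, -0.05, -0.3, 0, 0, 0, -1, 0.48, -0.12, -0.3, 0, 0, 0, -1, 0.66, -0.2, -0.3, 0, 0, 0, -1, 0.82, -0.32, -0.3, 0, 0, 0, -1, 0.95, -0.44, -0.3, 0, 0, 0, -1])

```text
time: 11.45
position: [0.4463, 0.1966, 0.1731]
tool_rot: [-2.197, -2.245, -0.0]
ft_force: [0.1, 1.0, -2.5]
grip_width: 0.29
grip_force: 25.0
```

Request:
jog_arm(moves=[0.15, 0, 0, 0, 0, 0, -1, 0.28, 0, 0, 0, 0, 0, -1, 0.35, 0, 0, 0, 0, 0, -1, 0.35, 0, 0, 0, 0, 0, -1, 0.35, 0, 0.12, 0, 0, 0, -1, 0.35, 0, 0.25, 0, 0, 0, -1, 0.35, 0, 0.35, 0, 0, 0, -1, 0.35, 0, 0.4, 0, 0, 0, -1])

```text
time: 12.45
position: [0.4457, 0.2967, 0.0515]
tool_rot: [2.201, 2.24, -0.005]
ft_force: [0.7, 0.1, -0.5]
grip_width: 0.291
grip_force: 25.0
```

Request:
jog_arm(moves=[0, 0, 0.012, 0, 0, 0, -1, 0, 0, 0.012, 0, 0, 0, -1, 0, 0, 0.012, 0, 0, 0, 0.1, 0, 0, 0.012, 0, 0, 0, 0.1, 0, 0, -0.1, 0, 0, 0, 0.1, 0, 0, -0.25, 0, 0, 0, 0.1, 0, 0, -0.45, 0, 0, 0, 0, 0, 0, -0.5, 0, 0, 0, 0])

```text
time: 13.45
position: [0.4481, 0.3012, 0.2084]
tool_rot: [2.198, 2.244, 0.014]
ft_force: [-0.5, -0.1, -0.6]
grip_width: 0.503
grip_force: 0.0
```

```bash
python3 - <<'E'
from h import *
np.set_printoptions(precision=4,suppress=True)
t=grab('top','pics/t4.png')
c=np.array([onz(t,*q,.066)[:2] for q in[(128.4,178.8),(155.3,188.4),(146,215.3),(118.1,206.3)]]); print(c,c.mean(0))
for i in range(4):
    d=c[(i+1)%4]-c[i]; print(np.linalg.norm(d), np.degrees(np.arctan2(d[1],d[0]))%90)
# grip top, crop corners (95,137),(163,165),(...)/8
# panel outlines: high-res threshold of white top
p=t['pixels'][175:285,180:340,::-1]
w=t['pixels'][220:305,100:180,::-1]; st=t['pixels'][170:225,110:170,::-1]
o=np.zeros((590,800,3),np.uint8); o[:, :]=0
A=cv2.resize(p[10:75],(800,325),interpolation=2);o[:325]=A
B=cv2.resize(w,None,fx=3,fy=3,interpolation=2);o[330:330+B.shape[0],:B.shape[1]]=B
C=cv2.resize(st,None,fx=4,fy=4,interpolation=2);o[330:330+C.shape[0],300:300+C.shape[1]]=C
cv2.imwrite('pics/t4c.png',o)
E
python3 plan.py .6 .27 .25 70
```

```text
[[0.6464 0.3602]
 [0.6248 0.2949]
 [0.5603 0.3138]
 [0.5802 0.3812]] [0.6029 0.3375]
0.06884578770135874 71.72589805019767
0.06724936787715584 73.62891596943123
0.07023429213697081 73.59219320415019
0.06950521027853654 72.4529478201693
t 13.5 p [0.448 0.301 0.208] psi 91.17219765285185 F [1.381 0.363 1.454] w 0.49983167144152335 tilt [0.006 0.006]
[-0.114  0.506 -0.136  0.005 -0.007  0.353]
```

View pics/t4c.png

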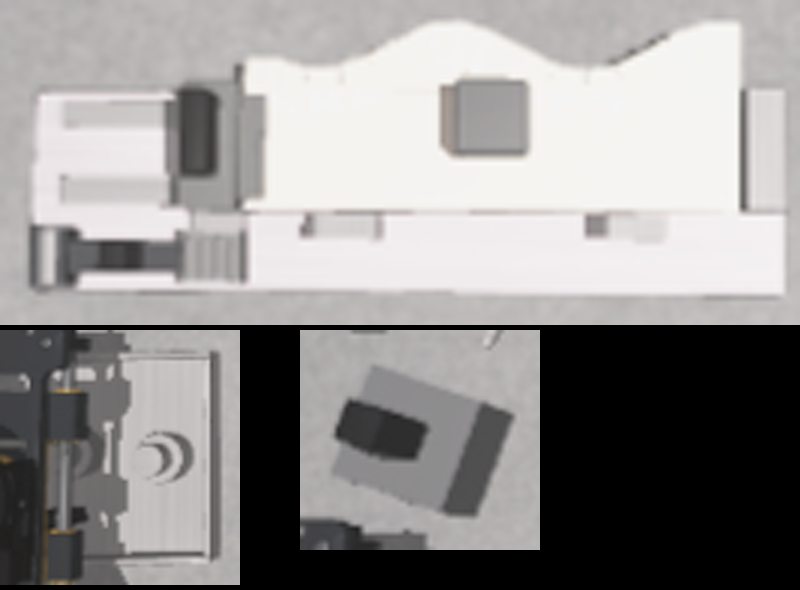

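Both weights are in the steel tray (the second is partly hidden under the gripper). The panel is undisturbed, with only the boss on it. Next, look at the stylus from straight above.

```bash
python3 plan.py .603 .337 .29 72.8
```

```text
t 13.5 p [0.448 0.301 0.208] psi 91.17219765285185 F [1.381 0.363 1.454] w 0.49983167144152335 tilt [0.006 0.006]
[ 0.11   0.521 -0.268  0.005 -0.006  0.306]
```

Request:
jog_arm(moves=[0.03, 0.1, -0.2, 0, 0, 0.1, 0.2, 0.06, 0.25, -0.27, 0, 0, 0.2, 0.2, 0.09, 0.4, -0.27, 0, 0, 0.3, 0.2, 0.11, 0.52, -0.27, 0, 0, 0.306, 0.2, 0.11, 0.52, -0.27, 0, 0, 0.306, 0.2, 0.11, 0.52, -0.27, 0, 0, 0.306, 0.2, 0.11, 0.52, -0.27, 0, 0, 0.306, 0.2, 0.11, 0.52, -0.27, 0, 0, 0.306, 0.2])

```text
time: 14.5
position: [0.6004, 0.3361, 0.2848]
tool_rot: [-2.527, -1.865, -0.002]
ft_force: [-0.5, 0.3, -0.4]
grip_width: 0.597
grip_force: 0.0
```

```bash
python3 - <<'E'
from h import *
import pickle
np.set_printoptions(precision=4,suppress=True)
im=grab('wrist'); pickle.dump(im,open('w3.pkl','wb')); p=im['pixels']
cv2.imwrite('pics/w3.png',p[:,:,::-1])
print(proj(im,[.603,.337,.136]),proj(im,[.603,.337,.066]))
E
python3 plan.py .603 .337 .11 72.8
```

```text
(np.float64(282.5337780315338), np.float64(193.66947133602187)) (np.float64(281.93654612382556), np.float64(180.30828548124575))
t 14.55 p [0.601 0.336 0.285] psi 72.84571252483642 F [0.143 0.743 0.378] w 0.5960998650914155 tilt [0.001 0.   ]
[ 0.005  0.007  0.583  0.    -0.001  0.001]
```

View pics/w3.png

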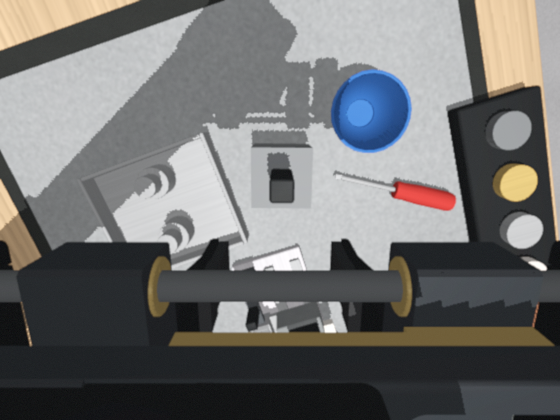

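Wrist view: stylus grip centred at about (282,191) on the stand (281,178), sides aligned with the jaws. Both weights stand in the tray at (158,180) and (178,230). Descend and grip.

Request:
jog_arm(moves=[0.007, 0.008, 0.15, 0, 0, 0, 0.2, 0.007, 0.008, 0.32, 0, 0, 0, 0.2, 0.007, 0.008, 0.48, 0, 0, 0, 0.2, 0.007, 0.008, 0.58, 0, 0, 0, 0.2, 0.007, 0.008, 0.61, 0, 0, 0, 0.2, 0.007, 0.008, 0.61, 0, 0, 0, 0.2, 0.007, 0.008, 0.61, 0, 0, 0, -0.2, 0.007, 0.008, 0.61, 0, 0, 0, -1], newtons=15)

```text
time: 15.55
position: [0.6049, 0.3376, 0.1029]
tool_rot: [2.528, 1.865, 0.004]
ft_force: [0.5, 0.5, 0.2]
grip_width: 0.455
grip_force: 0.0
```

Request:
jog_arm(moves=[0, 0, 0, 0, 0, 0, -1, 0, 0, 0, 0, 0, 0, -1, 0, 0, 0, 0, 0, 0, -1, 0, 0, 0, 0, 0, 0, -1, 0, 0, 0, 0, 0, 0, -1, 0, 0, 0, 0, 0, 0, -1, 0, 0, 0, 0, 0, 0, -1, 0, 0, 0, 0, 0, 0, -1], newtons=45)

```text
time: 16.55
position: [0.6043, 0.3373, 0.1015]
tool_rot: [-2.528, -1.864, -0.001]
ft_force: [-1.3, -0.6, 5.8]
grip_width: 0.271
grip_force: 45.0
```

```bash
python3 plan.py .6035 .338 .195 72.8
```

```text
t 16.55 p [0.604 0.337 0.102] psi 72.81071729949993 F [-1.307 -0.643  5.812] w 0.27097839499073023 tilt [0.001 0.   ]
[ 0.002 -0.003 -0.312  0.    -0.001  0.   ]
```

```bash
cat > jig.py <<'E'
from h import *
import json
np.set_printoptions(precision=4,suppress=True)
t=grab('top'); t['pixels']=cv2.imread('pics/t4.png')[:,:,::-1]
g=t['pixels'].astype(float).min(2); pts=[]
for u in range(235,327):
    col=g[180:206,u]; k=np.where((col[:-1]<205)&(col[1:]>=205))[0]
    if len(k): i=k[0]; pts.append(onz(t,u,180+i+(205-col[i])/(col[i+1]-col[i]),.042)[:2])
pts=np.array(pts); yaw=np.radians(1.2); c,s=np.cos(yaw),np.sin(yaw)
q=pts@np.array([[c,-s],[s,c]])   # world -> jig-aligned
k=2*np.pi/.130; y=q[:,1]; sel=abs(y)<.104
for it in range(3):
    A=np.c_[np.ones(sel.sum()),y[sel],np.cos(k*y[sel]),np.sin(k*y[sel])]
    co,*_=np.linalg.lstsq(A,q[sel,0],rcond=None); r=q[sel,0]-A@co; idx=np.where(sel)[0]; sel[idx[abs(r)>2.5*r.std()]]=False
ph=np.arctan2(co[3],co[2])/k   # peak location = oy+.020
print('coef',co,'amp',np.hypot(*co[2:]),'peak y',ph,'-> oy',ph-.020,'ox at y=oy',co[0]+co[1]*(ph-.02)-.040,'resid',r.std(),'extra yaw deg',-np.degrees(co[1]),len(r))
# rear edge : white panel/dark gap line, and right end
g2=t['pixels'].astype(float).min(2)
m=g2[222:232,245:325]; v=222+m.argmin(0); w=np.array([onz(t,u,vv,.042)[:2] for u,vv in zip(range(245,325),v)]); 
print('rear fit',np.polyfit(w[:,1],w[:,0],1))
E
python3 jig.py
```

```text
coef [0.6222 0.008  0.0105 0.0048] amp 0.011522019543681643 peak y 0.008832642038658333 -> oy -0.011167357961341667 ox at y=oy 0.5820637351589135 resid 0.0005317491434132383 extra yaw deg -0.4576677986970864 80
rear fit [-0.0195  0.5403]
```

Request:
jog_arm(moves=[0, 0, -0.05, 0, 0, 0, -1, 0, 0, -0.13, 0, 0, 0, -1, 0, 0, -0.21, 0, 0, 0, -1, 0, 0, -0.28, 0, 0, 0, -1, 0, 0, -0.31, 0, 0, 0, -1, 0, 0, -0.31, 0, 0, 0, -1, 0, 0, -0.31, 0, 0, 0, -1, 0, 0, -0.31, 0, 0, 0, -1])

```text
time: 17.6
position: [0.6036, 0.3369, 0.1929]
tool_rot: [-2.528, -1.864, 0.003]
ft_force: [0.5, -0.1, -0.8]
grip_width: 0.271
grip_force: 45.0
```

```bash
cat > path.py <<'E'
from h import *
from plan import units
# panel frame <-> world
def setup(ox=.5821,oy=.0010,yaw=1.0):
    global O,Y; O=np.array([ox,oy]); Y=np.radians(yaw)
setup()
V=np.arange(-.105,.1051,.015); E=.040+.012*np.cos(2*np.pi*(V-.020)/.130)
def xc(y,r=.005):
    yy=y+np.linspace(-r,r,401); e=np.interp(yy,V,E); return (e+np.sqrt(np.maximum(r*r-(yy-y)**2,0))).max()
def world(x,y):
    c,s=np.cos(Y),np.sin(Y); return O+[c*x-s*y, s*x+c*y]
def panel(p):
    c,s=np.cos(Y),np.sin(Y); d=np.array(p[:2])-O; return np.array([c*d[0]+s*d[1],-s*d[0]+c*d[1]])
E
python3 - <<'E'
from path import *
np.set_printoptions(precision=3,suppress=True)
t=grab('top')
for n,u,v,z in [('blue',283,165,.04),('blue',344,174,.04),('blue',360,216,.04),('bottle',325,127,.09),('spool',383,158,.03)]: print(n,onz(t,u,v,z)[:2])
print('start',world(xc(-.093),-.093), 'pre', world(xc(-.093)+.02,-.093))
p=world(xc(-.093)+.02,-.093); s=ctrl.get_state(); print(s['position']); print(units([.66,.12,.193],72.8,s), units([*p,.193],72.8,s),units([*p,.113],72.8,s))
E
```

```text
blue [ 0.693 -0.007]
blue [ 0.674 -0.157]
blue [ 0.572 -0.197]
bottle [ 0.775 -0.104]
spool [ 0.718 -0.255]
start [ 0.637 -0.091] pre [ 0.657 -0.091]
[0.604 0.337 0.193]
[-0.635  0.393  0.001 -0.001  0.001  0.   ] [-1.31   0.59   0.001 -0.001  0.001  0.   ] [-1.309  0.591  0.268 -0.001  0.001  0.   ]
```

Request:
jog_arm(moves=[-0.05, 0.05, 0, 0, 0, 0, -1, -0.15, 0.12, 0, 0, 0, 0, -1, -0.26, 0.2, 0, 0, 0, 0, -1, -0.38, 0.28, 0, 0, 0, 0, -1, -0.5, 0.34, 0, 0, 0, 0, -1, -0.62, 0.4, 0, 0, 0, 0, -1, -0.74, 0.46, 0, 0, 0, 0, -1, -0.86, 0.52, 0, 0, 0, 0, -1])

```text
time: 18.65
position: [0.677, 0.0409, 0.1942]
tool_rot: [2.529, 1.862, -0.0]
ft_force: [-0.6, 0.8, -0.8]
grip_width: 0.271
grip_force: 45.0
```

Request:
jog_arm(moves=[-0.12, 0.03, 0, 0, 0, 0, -1, -0.24, 0.05, 0, 0, 0, 0, -1, -0.34, 0.06, 0, 0, 0, 0, -1, -0.41, 0.07, 0, 0, 0, 0, -1, -0.45, 0.07, 0.04, 0, 0, 0, -1, -0.45, 0.07, 0.12, 0, 0, 0, -1, -0.45, 0.07, 0.2, 0, 0, 0, -1, -0.45, 0.07, 0.265, 0, 0, 0, -1])

```text
time: 19.65
position: [0.6565, -0.0895, 0.1125]
tool_rot: [-2.526, -1.866, 0.001]
ft_force: [0.5, -0.5, -1.2]
grip_width: 0.274
grip_force: 45.0
```

Request:
jog_arm(moves=[0, 0, 0, 0, 0, 0, -1, 0, 0, 0, 0, 0, 0, -1, 0, 0, 0, 0, 0, 0, -1, 0, 0, 0, 0, 0, 0, -1, 0, 0, 0, 0, 0, 0, -1, 0, 0, 0, 0, 0, 0, -1, 0, 0, 0, 0, 0, 0, -1, 0, 0, 0, 0, 0, 0, -1])

```text
time: 20.65
position: [0.657, -0.0906, 0.1145]
tool_rot: [-2.528, -1.864, -0.0]
ft_force: [0.0, -0.3, -1.0]
grip_width: 0.277
grip_force: 45.0
```

```bash
python3 - <<'E'
from path import *
np.set_printoptions(precision=4,suppress=True)
s=ctrl.get_state(); print(s['position'],s['ft_force'],panel(s['position']), units([*world(xc(-.093),-.093),s['position'][2]],72.8))
im=grab('wrist'); a=im['pixels'][:300,150:430,::-1]
sc=grab('scene')['pixels'][160:290,200:330,::-1]; 
o=np.zeros((600,800,3),np.uint8);o[:300,:280]=a; o[:520,280:800]=cv2.resize(sc,None,fx=4,fy=4); cv2.imwrite('pics/s1.png',o)
E
```

```text
[ 0.657  -0.0906  0.1145] [ 0.0183 -0.3268 -1.0066] [ 0.0733 -0.0929] [-0.0213 -0.0641 -0.     -0.     -0.      0.0001]
```

View pics/s1.png

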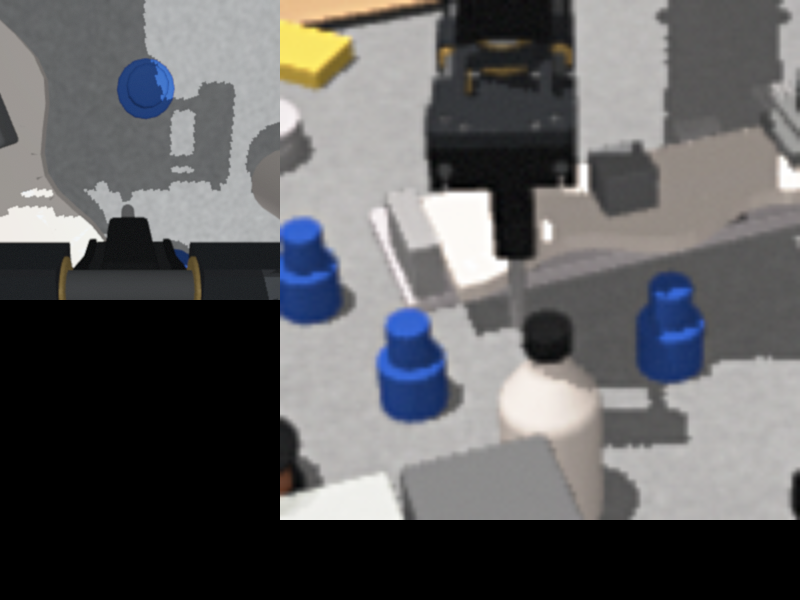

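Stylus hangs upright off the fixed-jaw end of the panel (scene crop, shank at (515,290)), clear of the blue weights and the bottle. Approaching the edge gently.

Request:
jog_arm(moves=[-0.005, -0.015, 0, 0, 0, 0, -1, -0.01, -0.03, 0, 0, 0, 0, -1, -0.015, -0.045, 0, 0, 0, 0, -1, -0.018, -0.054, 0, 0, 0, 0, -1, -0.0181, -0.0545, 0, 0, 0, 0, -1, -0.0181, -0.0545, 0, 0, 0, 0, -1, -0.0181, -0.0545, 0, 0, 0, 0, -1, -0.0181, -0.0545, 0, 0, 0, 0, -1])

```text
time: 21.75
position: [0.6399, -0.091, 0.1145]
tool_rot: [2.528, 1.864, 0.0]
ft_force: [0.3, 0.2, -0.7]
grip_width: 0.275
grip_force: 45.0
```

Request:
jog_arm(moves=[-0.0005, -0.0016, 0, 0, 0, 0, -1, -0.001, -0.0032, 0, 0, 0, 0, -1, -0.001, -0.0032, 0, 0, 0, 0, -1, -0.001, -0.0032, 0, 0, 0, 0, -1, -0.001, -0.0032, 0, 0, 0, 0, -1, -0.001, -0.0032, 0, 0, 0, 0, -1, -0.001, -0.0032, 0, 0, 0, 0, -1, -0.001, -0.0032, 0, 0, 0, 0, -1])

```text
time: 22.75
position: [0.6388, -0.091, 0.1146]
tool_rot: [2.528, 1.865, 0.0]
ft_force: [0.7, 0.1, -0.6]
grip_width: 0.274
grip_force: 45.0
```

Request:
jog_arm(moves=[-0.0005, -0.0016, 0, 0, 0, 0, -1, -0.001, -0.0032, 0, 0, 0, 0, -1, -0.001, -0.0032, 0, 0, 0, 0, -1, -0.001, -0.0032, 0, 0, 0, 0, -1, -0.001, -0.0032, 0, 0, 0, 0, -1, -0.001, -0.0032, 0, 0, 0, 0, -1, -0.001, -0.0032, 0, 0, 0, 0, -1, -0.001, -0.0032, 0, 0, 0, 0, -1])

```text
time: 23.75
position: [0.6378, -0.091, 0.1145]
tool_rot: [-2.528, -1.865, -0.0]
ft_force: [0.0, -0.3, -0.3]
grip_width: 0.272
grip_force: 45.0
```

Request:
jog_arm(moves=[-0.0005, -0.0016, 0, 0, 0, 0, -1, -0.001, -0.0032, 0, 0, 0, 0, -1, -0.001, -0.0032, 0, 0, 0, 0, -1, -0.001, -0.0032, 0, 0, 0, 0, -1, -0.001, -0.0032, 0, 0, 0, 0, -1, -0.001, -0.0032, 0, 0, 0, 0, -1, -0.001, -0.0032, 0, 0, 0, 0, -1, -0.001, -0.0032, 0, 0, 0, 0, -1])

```text
time: 24.75
position: [0.6368, -0.091, 0.1146]
tool_rot: [-2.528, -1.865, -0.0]
ft_force: [-0.7, -0.5, -0.9]
grip_width: 0.273
grip_force: 45.0
```

Request:
jog_arm(moves=[-0.0005, -0.0016, 0, 0, 0, 0, -1, -0.0005, -0.0016, 0, 0, 0, 0, -1, -0.0005, -0.0016, 0, 0, 0, 0, -1, -0.0005, -0.0016, 0, 0, 0, 0, -1, -0.0005, -0.0016, 0, 0, 0, 0, -1, -0.0005, -0.0016, 0, 0, 0, 0, -1, -0.0005, -0.0016, 0, 0, 0, 0, -1, -0.0005, -0.0016, 0, 0, 0, 0, -1])

```text
time: 25.75
position: [0.6363, -0.091, 0.1146]
tool_rot: [-2.528, -1.865, -0.0]
ft_force: [-0.1, 0.4, -0.3]
grip_width: 0.272
grip_force: 45.0
```

Request:
jog_arm(moves=[-0.0005, -0.0016, 0, 0, 0, 0, -1, -0.0008, -0.0024, 0, 0, 0, 0, -1, -0.0008, -0.0024, 0, 0, 0, 0, -1, -0.0008, -0.0024, 0, 0, 0, 0, -1, -0.0008, -0.0024, 0, 0, 0, 0, -1, -0.0008, -0.0024, 0, 0, 0, 0, -1, -0.0008, -0.0024, 0, 0, 0, 0, -1, -0.0008, -0.0024, 0, 0, 0, 0, -1])

```text
time: 26.75
position: [0.6355, -0.091, 0.1146]
tool_rot: [-2.528, -1.865, -0.0]
ft_force: [0.5, -0.8, -1.1]
grip_width: 0.274
grip_force: 45.0
```

Request:
jog_arm(moves=[-0.0005, -0.0016, 0, 0, 0, 0, -1, -0.0008, -0.0024, 0, 0, 0, 0, -1, -0.0008, -0.0024, 0, 0, 0, 0, -1, -0.0008, -0.0024, 0, 0, 0, 0, -1, -0.0008, -0.0024, 0, 0, 0, 0, -1, -0.0008, -0.0024, 0, 0, 0, 0, -1, -0.0008, -0.0024, 0, 0, 0, 0, -1, -0.0008, -0.0024, 0, 0, 0, 0, -1])

```text
time: 27.75
position: [0.6349, -0.091, 0.1146]
tool_rot: [2.528, 1.864, 0.0]
ft_force: [1.3, -0.4, -0.9]
grip_width: 0.274
grip_force: 45.0
```

Request:
jog_arm(moves=[-0.0005, -0.0016, 0, 0, 0, 0, -1, -0.0008, -0.0024, 0, 0, 0, 0, -1, -0.0008, -0.0024, 0, 0, 0, 0, -1, -0.0008, -0.0024, 0, 0, 0, 0, -1, -0.0008, -0.0024, 0, 0, 0, 0, -1, -0.0008, -0.0024, 0, 0, 0, 0, -1, -0.0008, -0.0024, 0, 0, 0, 0, -1, -0.0008, -0.0024, 0, 0, 0, 0, -1])

```text
time: 28.75
position: [0.6339, -0.091, 0.1145]
tool_rot: [-2.528, -1.865, 0.0]
ft_force: [1.1, 0.0, -0.8]
grip_width: 0.273
grip_force: 45.0
```

```bash
python3 plan.py
```

```text
t 28.75 p [ 0.634 -0.091  0.115] psi 72.81335012616879 F [ 1.128  0.037 -0.783] w 0.27323980655980673 tilt [ 0. -0.]
```

Request:
jog_arm(moves=[-0.0005, -0.0016, 0, 0, 0, 0, -1, -0.0008, -0.0024, 0, 0, 0, 0, -1, -0.0008, -0.0024, 0, 0, 0, 0, -1, -0.0008, -0.0024, 0, 0, 0, 0, -1, -0.0008, -0.0024, 0, 0, 0, 0, -1, -0.0008, -0.0024, 0, 0, 0, 0, -1, -0.0008, -0.0024, 0, 0, 0, 0, -1, -0.0008, -0.0024, 0, 0, 0, 0, -1])

```text
time: 29.75
position: [0.6334, -0.091, 0.1146]
tool_rot: [2.528, 1.864, 0.0]
ft_force: [2.4, 0.3, -1.2]
grip_width: 0.274
grip_force: 45.0
```

```bash
python3 -c "
from h import *
np.set_printoptions(precision=3,suppress=True)
for i in range(8):
    grab('wrist'); s=ctrl.get_state(); print(s['position'],s['ft_force'],s['torque'])
"
```

```text
[ 0.633 -0.091  0.115] [ 2.242 -0.442 -1.364] [-0.156 -0.592  0.001]
[ 0.633 -0.091  0.115] [ 2.599 -0.166 -1.721] [-0.151 -0.673  0.023]
[ 0.633 -0.091  0.115] [ 2.902 -0.915 -0.574] [-0.251 -0.638  0.036]
[ 0.633 -0.091  0.115] [ 2.047 -0.214 -1.069] [-0.18  -0.651 -0.007]
[ 0.633 -0.091  0.115] [ 2.184  0.822 -1.052] [-0.164 -0.631 -0.024]
[ 0.633 -0.091  0.115] [ 1.983  0.088 -1.793] [-0.177 -0.655 -0.019]
[ 0.633 -0.091  0.115] [ 1.044 -0.962 -0.944] [-0.176 -0.647  0.021]
[ 0.633 -0.091  0.115] [ 1.568  0.241 -1.   ] [-0.171 -0.624  0.007]
```

Torque gives a clean contact signal: contact is near x≈0.635, soft at about 1.3 N/mm. Now I'll generate the trace rows with about 2 mm press.

```bash
cat > gen.py <<'E'
# gen.py cmdx cmdy ox press y0 dy ncalls [oy yaw]
import sys
from path import *
import path
a=list(map(float,sys.argv[1:])); cmd=np.array(a[:2]); press,y0,dy,n=a[3],a[4],a[5],int(a[6])
setup(a[2],a[7] if len(a)>7 else .001,a[8] if len(a)>8 else 1.0)
ps=np.radians(72.81); T=np.array([[np.cos(ps),np.sin(ps)],[np.sin(ps),-np.cos(ps)]])
y=y0
for k in range(n):
    rows=[]
    for i in range(8):
        y=min(y+dy,.0935); w=world(xc(y,.005-press),y); u=np.round(T@(w-cmd)/.3,4); rows+=[*map(float,u),0,0,0,0,-1]
    print(rows); cmd=cmd+T.T@u*.3; print('cmd %.4f %.4f y %.4f'%(*cmd,y))
E
python3 gen.py .6332 -.0910 .5803 .0022 -.0929 .0015 2
```

```text
[0.0037, -0.005, 0, 0, 0, 0, -1, 0.0079, -0.0081, 0, 0, 0, 0, -1, 0.012, -0.0115, 0, 0, 0, 0, -1, 0.0159, -0.0157, 0, 0, 0, 0, -1, 0.0198, -0.0199, 0, 0, 0, 0, -1, 0.0237, -0.024, 0, 0, 0, 0, -1, 0.0276, -0.0282, 0, 0, 0, 0, -1, 0.0315, -0.0324, 0, 0, 0, 0, -1]
cmd 0.6267 -0.0791 y -0.0809
[0.0039, -0.0042, 0, 0, 0, 0, -1, 0.0078, -0.0084, 0, 0, 0, 0, -1, 0.0117, -0.0125, 0, 0, 0, 0, -1, 0.0156, -0.0167, 0, 0, 0, 0, -1, 0.0195, -0.0208, 0, 0, 0, 0, -1, 0.0234, -0.0248, 0, 0, 0, 0, -1, 0.0274, -0.0287, 0, 0, 0, 0, -1, 0.0314, -0.0327, 0, 0, 0, 0, -1]
cmd 0.6201 -0.0672 y -0.0689
```

Request:
jog_arm(moves=[0.0037, -0.005, 0, 0, 0, 0, -1, 0.0079, -0.0081, 0, 0, 0, 0, -1, 0.012, -0.0115, 0, 0, 0, 0, -1, 0.0159, -0.0157, 0, 0, 0, 0, -1, 0.0198, -0.0199, 0, 0, 0, 0, -1, 0.0237, -0.024, 0, 0, 0, 0, -1, 0.0276, -0.0282, 0, 0, 0, 0, -1, 0.0315, -0.0324, 0, 0, 0, 0, -1])

```text
time: 31.15
position: [0.6269, -0.0791, 0.1147]
tool_rot: [2.528, 1.864, 0.001]
ft_force: [4.1, 0.7, -0.2]
grip_width: 0.273
grip_force: 45.0
```

```bash
cat > st.py <<'E'
from h import *
np.set_printoptions(precision=4,suppress=True)
s=ctrl.get_state(); print(s['time'],s['position'],s['ft_force'],s['torque'])
E
python3 st.py
```

```text
31.15 [ 0.6269 -0.0791  0.1147] [ 4.0552  0.6712 -0.2216] [-0.1001 -1.2785  0.0249]
```

```bash
python3 gen.py .6267 -.0791 .5803 .0015 -.0809 .0015 2
```

```text
[0.0047, -0.0016, 0, 0, 0, 0, -1, 0.0086, -0.0058, 0, 0, 0, 0, -1, 0.0125, -0.01, 0, 0, 0, 0, -1, 0.0164, -0.0142, 0, 0, 0, 0, -1, 0.0203, -0.0183, 0, 0, 0, 0, -1, 0.0242, -0.0223, 0, 0, 0, 0, -1, 0.0282, -0.0262, 0, 0, 0, 0, -1, 0.0322, -0.0302, 0, 0, 0, 0, -1]
cmd 0.6209 -0.0672 y -0.0689
[0.0039, -0.0039, 0, 0, 0, 0, -1, 0.0079, -0.0079, 0, 0, 0, 0, -1, 0.0119, -0.0118, 0, 0, 0, 0, -1, 0.0158, -0.0158, 0, 0, 0, 0, -1, 0.0198, -0.0197, 0, 0, 0, 0, -1, 0.0238, -0.0237, 0, 0, 0, 0, -1, 0.0279, -0.0272, 0, 0, 0, 0, -1, 0.0323, -0.0297, 0, 0, 0, 0, -1]
cmd 0.6153 -0.0553 y -0.0569
```

Request:
jog_arm(moves=[0.0047, -0.0016, 0, 0, 0, 0, -1, 0.0086, -0.0058, 0, 0, 0, 0, -1, 0.0125, -0.01, 0, 0, 0, 0, -1, 0.0164, -0.0142, 0, 0, 0, 0, -1, 0.0203, -0.0183, 0, 0, 0, 0, -1, 0.0242, -0.0223, 0, 0, 0, 0, -1, 0.0282, -0.0262, 0, 0, 0, 0, -1, 0.0322, -0.0302, 0, 0, 0, 0, -1])

```text
time: 32.15
position: [0.6208, -0.0672, 0.1145]
tool_rot: [-2.528, -1.864, 0.0]
ft_force: [2.6, 1.1, -0.5]
grip_width: 0.272
grip_force: 45.0
```

```bash
python3 st.py
```

```text
32.15 [ 0.6208 -0.0672  0.1145] [ 2.6347  1.1256 -0.4687] [-0.0989 -0.7012  0.0546]
```

```bash
python3 gen.py .6209 -.0672 .5803 .0019 -.0689 .0015 2
```

```text
[0.0035, -0.0054, 0, 0, 0, 0, -1, 0.0075, -0.0093, 0, 0, 0, 0, -1, 0.0114, -0.0132, 0, 0, 0, 0, -1, 0.0154, -0.0172, 0, 0, 0, 0, -1, 0.0194, -0.0211, 0, 0, 0, 0, -1, 0.0233, -0.0251, 0, 0, 0, 0, -1, 0.0275, -0.0285, 0, 0, 0, 0, -1, 0.0319, -0.031, 0, 0, 0, 0, -1]
cmd 0.6148 -0.0553 y -0.0569
[0.0044, -0.0025, 0, 0, 0, 0, -1, 0.0089, -0.005, 0, 0, 0, 0, -1, 0.0133, -0.0076, 0, 0, 0, 0, -1, 0.0178, -0.0101, 0, 0, 0, 0, -1, 0.0222, -0.0126, 0, 0, 0, 0, -1, 0.0266, -0.0151, 0, 0, 0, 0, -1, 0.0311, -0.0176, 0, 0, 0, 0, -1, 0.0355, -0.02, 0, 0, 0, 0, -1]
cmd 0.6123 -0.0434 y -0.0449
```

Request:
jog_arm(moves=[0.0035, -0.0054, 0, 0, 0, 0, -1, 0.0075, -0.0093, 0, 0, 0, 0, -1, 0.0114, -0.0132, 0, 0, 0, 0, -1, 0.0154, -0.0172, 0, 0, 0, 0, -1, 0.0194, -0.0211, 0, 0, 0, 0, -1, 0.0233, -0.0251, 0, 0, 0, 0, -1, 0.0275, -0.0285, 0, 0, 0, 0, -1, 0.0319, -0.031, 0, 0, 0, 0, -1])

```text
time: 33.15
position: [0.6153, -0.0559, 0.1148]
tool_rot: [2.528, 1.863, 0.001]
ft_force: [4.6, -0.8, -0.5]
grip_width: 0.275
grip_force: 45.0
```

```bash
python3 st.py
```

```text
33.15 [ 0.6153 -0.0559  0.1148] [ 4.5855 -0.7671 -0.5247] [-0.5528 -1.5134 -0.0025]
```

Request:
jog_arm(moves=[0.0044, -0.0025, 0, 0, 0, 0, -1, 0.0089, -0.005, 0, 0, 0, 0, -1, 0.0133, -0.0076, 0, 0, 0, 0, -1, 0.0178, -0.0101, 0, 0, 0, 0, -1, 0.0222, -0.0126, 0, 0, 0, 0, -1, 0.0266, -0.0151, 0, 0, 0, 0, -1, 0.0311, -0.0176, 0, 0, 0, 0, -1, 0.0355, -0.02, 0, 0, 0, 0, -1])

```text
time: 34.15
position: [0.6127, -0.0441, 0.1148]
tool_rot: [2.528, 1.863, 0.0]
ft_force: [5.1, -1.4, -1.7]
grip_width: 0.275
grip_force: 45.0
```

```bash
python3 st.py;  python3 gen.py .6123 -.0434 .5803 .0019 -.0449 .0015 2
```

```text
34.15 [ 0.6127 -0.0441  0.1148] [ 5.0933 -1.4232 -1.7128] [-0.5892 -1.4436  0.0446]
[0.0052, -0.0008, 0, 0, 0, 0, -1, 0.0103, -0.0014, 0, 0, 0, 0, -1, 0.0153, -0.002, 0, 0, 0, 0, -1, 0.0204, -0.0026, 0, 0, 0, 0, -1, 0.0254, -0.0032, 0, 0, 0, 0, -1, 0.0305, -0.0038, 0, 0, 0, 0, -1, 0.0356, -0.0044, 0, 0, 0, 0, -1, 0.0406, -0.005, 0, 0, 0, 0, -1]
cmd 0.6145 -0.0313 y -0.0329
[0.0051, -0.0006, 0, 0, 0, 0, -1, 0.0105, -0.0002, 0, 0, 0, 0, -1, 0.0161, 0.0007, 0, 0, 0, 0, -1, 0.0216, 0.0015, 0, 0, 0, 0, -1, 0.0271, 0.0023, 0, 0, 0, 0, -1, 0.0327, 0.0031, 0, 0, 0, 0, -1, 0.0382, 0.004, 0, 0, 0, 0, -1, 0.0437, 0.0048, 0, 0, 0, 0, -1]
cmd 0.6197 -0.0192 y -0.0209
```

```bash
python3 gen.py .6123 -.0434 .5803 .0007 -.0449 .0015 2
```

```text
[0.0065, 0.0031, 0, 0, 0, 0, -1, 0.0115, 0.0025, 0, 0, 0, 0, -1, 0.0166, 0.0019, 0, 0, 0, 0, -1, 0.0217, 0.0013, 0, 0, 0, 0, -1, 0.0267, 0.0007, 0, 0, 0, 0, -1, 0.0318, 0.0001, 0, 0, 0, 0, -1, 0.0368, -0.0005, 0, 0, 0, 0, -1, 0.0419, -0.0011, 0, 0, 0, 0, -1]
cmd 0.6157 -0.0313 y -0.0329
[0.0051, -0.0006, 0, 0, 0, 0, -1, 0.0106, 0.0002, 0, 0, 0, 0, -1, 0.0161, 0.001, 0, 0, 0, 0, -1, 0.0217, 0.0018, 0, 0, 0, 0, -1, 0.0272, 0.0027, 0, 0, 0, 0, -1, 0.0328, 0.0035, 0, 0, 0, 0, -1, 0.0383, 0.0043, 0, 0, 0, 0, -1, 0.0438, 0.0051, 0, 0, 0, 0, -1]
cmd 0.6210 -0.0192 y -0.0209
```

Request:
jog_arm(moves=[0.0055, 0.001, 0, 0, 0, 0, -1, 0.0113, 0.002, 0, 0, 0, 0, -1, 0.0166, 0.0019, 0, 0, 0, 0, -1, 0.0217, 0.0013, 0, 0, 0, 0, -1, 0.0267, 0.0007, 0, 0, 0, 0, -1, 0.0318, 0.0001, 0, 0, 0, 0, -1, 0.0368, -0.0005, 0, 0, 0, 0, -1, 0.0419, -0.0011, 0, 0, 0, 0, -1])

```text
time: 35.15
position: [0.6154, -0.0309, 0.1144]
tool_rot: [-2.528, -1.864, 0.0]
ft_force: [2.0, -1.6, -0.8]
grip_width: 0.269
grip_force: 45.0
```

```bash
python3 st.py
```

```text
35.15 [ 0.6154 -0.0309  0.1144] [ 2.0318 -1.6061 -0.7818] [-0.5196 -0.5221 -0.0194]
```

Request:
jog_arm(moves=[0.0051, -0.0006, 0, 0, 0, 0, -1, 0.0106, 0.0002, 0, 0, 0, 0, -1, 0.0161, 0.001, 0, 0, 0, 0, -1, 0.0217, 0.0018, 0, 0, 0, 0, -1, 0.0272, 0.0027, 0, 0, 0, 0, -1, 0.0328, 0.0035, 0, 0, 0, 0, -1, 0.0383, 0.0043, 0, 0, 0, 0, -1, 0.0438, 0.0051, 0, 0, 0, 0, -1])

```text
time: 36.15
position: [0.621, -0.0189, 0.1145]
tool_rot: [-2.528, -1.865, -0.0]
ft_force: [0.7, -1.8, -0.2]
grip_width: 0.271
grip_force: 45.0
```

```bash
python3 st.py;  python3 gen.py .6210 -.0192 .5803 .0007 -.0209 .0015 2
```

```text
36.15 [ 0.621  -0.0189  0.1145] [ 0.68   -1.829  -0.2407] [-0.5987 -0.2483 -0.0051]
[0.0056, 0.001, 0, 0, 0, 0, -1, 0.0112, 0.0018, 0, 0, 0, 0, -1, 0.0167, 0.0028, 0, 0, 0, 0, -1, 0.0223, 0.0038, 0, 0, 0, 0, -1, 0.0279, 0.0049, 0, 0, 0, 0, -1, 0.0335, 0.0059, 0, 0, 0, 0, -1, 0.0392, 0.007, 0, 0, 0, 0, -1, 0.0448, 0.008, 0, 0, 0, 0, -1]
cmd 0.6273 -0.0071 y -0.0089
[0.0056, 0.0011, 0, 0, 0, 0, -1, 0.0112, 0.0021, 0, 0, 0, 0, -1, 0.0168, 0.0032, 0, 0, 0, 0, -1, 0.0224, 0.0043, 0, 0, 0, 0, -1, 0.0279, 0.0051, 0, 0, 0, 0, -1, 0.0332, 0.0051, 0, 0, 0, 0, -1, 0.0385, 0.005, 0, 0, 0, 0, -1, 0.0437, 0.005, 0, 0, 0, 0, -1]
cmd 0.6326 0.0050 y 0.0031
```

```bash
python3 gen.py .6210 -.0192 .5803 .0018 -.0209 .0015 2
```

```text
[0.0043, -0.0029, 0, 0, 0, 0, -1, 0.0099, -0.0021, 0, 0, 0, 0, -1, 0.0154, -0.0012, 0, 0, 0, 0, -1, 0.021, -0.0002, 0, 0, 0, 0, -1, 0.0266, 0.0009, 0, 0, 0, 0, -1, 0.0322, 0.0019, 0, 0, 0, 0, -1, 0.0379, 0.003, 0, 0, 0, 0, -1, 0.0435, 0.0041, 0, 0, 0, 0, -1]
cmd 0.6260 -0.0071 y -0.0089
[0.0056, 0.001, 0, 0, 0, 0, -1, 0.0112, 0.0021, 0, 0, 0, 0, -1, 0.0168, 0.0031, 0, 0, 0, 0, -1, 0.0224, 0.0042, 0, 0, 0, 0, -1, 0.028, 0.0052, 0, 0, 0, 0, -1, 0.0333, 0.0053, 0, 0, 0, 0, -1, 0.0385, 0.0053, 0, 0, 0, 0, -1, 0.0438, 0.0052, 0, 0, 0, 0, -1]
cmd 0.6314 0.0050 y 0.0031
```

Request:
jog_arm(moves=[0.0043, -0.0029, 0, 0, 0, 0, -1, 0.0099, -0.0021, 0, 0, 0, 0, -1, 0.0154, -0.0012, 0, 0, 0, 0, -1, 0.021, -0.0002, 0, 0, 0, 0, -1, 0.0266, 0.0009, 0, 0, 0, 0, -1, 0.0322, 0.0019, 0, 0, 0, 0, -1, 0.0379, 0.003, 0, 0, 0, 0, -1, 0.0435, 0.0041, 0, 0, 0, 0, -1])

```text
time: 37.15
position: [0.6263, -0.0074, 0.1146]
tool_rot: [2.528, 1.864, 0.0]
ft_force: [2.0, -3.6, -0.5]
grip_width: 0.272
grip_force: 45.0
```

```bash
python3 st.py; python3 gen.py .6260 -.0071 .5803 .0022 -.0089 .0015 2
```

```text
37.15 [ 0.6263 -0.0074  0.1146] [ 2.042  -3.5628 -0.5138] [-1.4329 -0.7773  0.0811]
[0.0051, -0.0003, 0, 0, 0, 0, -1, 0.0107, 0.0007, 0, 0, 0, 0, -1, 0.0164, 0.0018, 0, 0, 0, 0, -1, 0.022, 0.0028, 0, 0, 0, 0, -1, 0.0276, 0.0039, 0, 0, 0, 0, -1, 0.0329, 0.0041, 0, 0, 0, 0, -1, 0.0382, 0.004, 0, 0, 0, 0, -1, 0.0434, 0.004, 0, 0, 0, 0, -1]
cmd 0.6310 0.0050 y 0.0031
[0.0053, -0.0, 0, 0, 0, 0, -1, 0.0105, -0.0001, 0, 0, 0, 0, -1, 0.0158, -0.0001, 0, 0, 0, 0, -1, 0.021, -0.0001, 0, 0, 0, 0, -1, 0.0263, -0.0001, 0, 0, 0, 0, -1, 0.0315, -0.0002, 0, 0, 0, 0, -1, 0.0368, -0.0002, 0, 0, 0, 0, -1, 0.0418, -0.0008, 0, 0, 0, 0, -1]
cmd 0.6345 0.0170 y 0.0151
```

Request:
jog_arm(moves=[0.0056, 0.0011, 0, 0, 0, 0, -1, 0.0112, 0.0022, 0, 0, 0, 0, -1, 0.0168, 0.0033, 0, 0, 0, 0, -1, 0.0224, 0.0043, 0, 0, 0, 0, -1, 0.028, 0.0052, 0, 0, 0, 0, -1, 0.0333, 0.0053, 0, 0, 0, 0, -1, 0.0385, 0.0053, 0, 0, 0, 0, -1, 0.0438, 0.0052, 0, 0, 0, 0, -1])

```text
time: 38.15
position: [0.6318, 0.0051, 0.1147]
tool_rot: [2.528, 1.864, 0.001]
ft_force: [3.6, -3.5, -0.6]
grip_width: 0.271
grip_force: 45.0
```

```bash
python3 st.py; python3 gen.py .6314 .0050 .5803 .0018 .0031 .0015 2
```

```text
38.15 [0.6318 0.0051 0.1147] [ 3.5795 -3.5215 -0.554 ] [-1.2277 -1.0564  0.0475]
[0.0052, 0.0, 0, 0, 0, 0, -1, 0.0105, -0.0, 0, 0, 0, 0, -1, 0.0158, -0.0, 0, 0, 0, 0, -1, 0.021, -0.0001, 0, 0, 0, 0, -1, 0.0263, -0.0001, 0, 0, 0, 0, -1, 0.0315, -0.0001, 0, 0, 0, 0, -1, 0.0368, -0.0002, 0, 0, 0, 0, -1, 0.0418, -0.0008, 0, 0, 0, 0, -1]
cmd 0.6349 0.0171 y 0.0151
[0.0047, -0.0019, 0, 0, 0, 0, -1, 0.0093, -0.0038, 0, 0, 0, 0, -1, 0.0139, -0.0057, 0, 0, 0, 0, -1, 0.0186, -0.0075, 0, 0, 0, 0, -1, 0.0232, -0.0094, 0, 0, 0, 0, -1, 0.0279, -0.0113, 0, 0, 0, 0, -1, 0.0325, -0.0132, 0, 0, 0, 0, -1, 0.0372, -0.0151, 0, 0, 0, 0, -1]
cmd 0.6338 0.0291 y 0.0271
```

Request:
jog_arm(moves=[0.0053, 0.0005, 0, 0, 0, 0, -1, 0.0106, 0.001, 0, 0, 0, 0, -1, 0.0159, 0.001, 0, 0, 0, 0, -1, 0.0211, 0.001, 0, 0, 0, 0, -1, 0.0264, 0.001, 0, 0, 0, 0, -1, 0.0316, 0.001, 0, 0, 0, 0, -1, 0.0369, 0.001, 0, 0, 0, 0, -1, 0.0419, 0.0004, 0, 0, 0, 0, -1])

```text
time: 39.15
position: [0.6352, 0.0178, 0.1145]
tool_rot: [-2.528, -1.864, -0.001]
ft_force: [2.5, -1.7, 0.2]
grip_width: 0.275
grip_force: 45.0
```

```bash
python3 st.py; python3 gen.py .6353 .0170 .5803 .0015 .0151 .0015 2;python3 gen.py .6353 .0170 .5803 .0022 .0151 .0015 1
```

```text
39.15 [0.6352 0.0178 0.1145] [ 2.45   -1.7009  0.214 ] [-0.4524 -0.88   -0.0248]
[0.0047, -0.0023, 0, 0, 0, 0, -1, 0.0094, -0.0042, 0, 0, 0, 0, -1, 0.014, -0.0061, 0, 0, 0, 0, -1, 0.0186, -0.008, 0, 0, 0, 0, -1, 0.0233, -0.0099, 0, 0, 0, 0, -1, 0.0279, -0.0118, 0, 0, 0, 0, -1, 0.0326, -0.0136, 0, 0, 0, 0, -1, 0.0372, -0.0155, 0, 0, 0, 0, -1]
cmd 0.6342 0.0290 y 0.0271
[0.0047, -0.0019, 0, 0, 0, 0, -1, 0.0093, -0.0038, 0, 0, 0, 0, -1, 0.0137, -0.0066, 0, 0, 0, 0, -1, 0.0178, -0.0101, 0, 0, 0, 0, -1, 0.0218, -0.0137, 0, 0, 0, 0, -1, 0.0259, -0.0173, 0, 0, 0, 0, -1, 0.03, -0.0209, 0, 0, 0, 0, -1, 0.0341, -0.0244, 0, 0, 0, 0, -1]
cmd 0.6302 0.0410 y 0.0391
[0.004, -0.0045, 0, 0, 0, 0, -1, 0.0086, -0.0064, 0, 0, 0, 0, -1, 0.0133, -0.0083, 0, 0, 0, 0, -1, 0.0179, -0.0102, 0, 0, 0, 0, -1, 0.0226, -0.0121, 0, 0, 0, 0, -1, 0.0272, -0.014, 0, 0, 0, 0, -1, 0.0318, -0.0159, 0, 0, 0, 0, -1, 0.0365, -0.0177, 0, 0, 0, 0, -1]
cmd 0.6335 0.0290 y 0.0271
```

Request:
jog_arm(moves=[0.0044, -0.0031, 0, 0, 0, 0, -1, 0.0091, -0.0051, 0, 0, 0, 0, -1, 0.0137, -0.007, 0, 0, 0, 0, -1, 0.0183, -0.0089, 0, 0, 0, 0, -1, 0.023, -0.0108, 0, 0, 0, 0, -1, 0.0276, -0.0127, 0, 0, 0, 0, -1, 0.0323, -0.0146, 0, 0, 0, 0, -1, 0.0369, -0.0165, 0, 0, 0, 0, -1])

```text
time: 40.15
position: [0.6341, 0.0289, 0.1147]
tool_rot: [2.528, 1.864, 0.001]
ft_force: [4.8, -2.8, -0.5]
grip_width: 0.271
grip_force: 45.0
```

```bash
python3 st.py; for p in .0013 .0018 .0023; do python3 gen.py .6338 .0290 .5803 $p .0271 .0015 1;done
```

```text
40.15 [0.6341 0.0289 0.1147] [ 4.755  -2.7724 -0.4704] [-0.7812 -1.3533  0.0477]
[0.0053, -0.0002, 0, 0, 0, 0, -1, 0.01, -0.0021, 0, 0, 0, 0, -1, 0.0144, -0.0048, 0, 0, 0, 0, -1, 0.0184, -0.0083, 0, 0, 0, 0, -1, 0.0225, -0.0119, 0, 0, 0, 0, -1, 0.0266, -0.0155, 0, 0, 0, 0, -1, 0.0307, -0.0191, 0, 0, 0, 0, -1, 0.0348, -0.0227, 0, 0, 0, 0, -1]
cmd 0.6304 0.0410 y 0.0391
[0.0048, -0.0018, 0, 0, 0, 0, -1, 0.0095, -0.0037, 0, 0, 0, 0, -1, 0.0138, -0.0065, 0, 0, 0, 0, -1, 0.0179, -0.0101, 0, 0, 0, 0, -1, 0.022, -0.0136, 0, 0, 0, 0, -1, 0.0261, -0.0172, 0, 0, 0, 0, -1, 0.0301, -0.0208, 0, 0, 0, 0, -1, 0.0342, -0.0244, 0, 0, 0, 0, -1]
cmd 0.6298 0.0410 y 0.0391
[0.0043, -0.0034, 0, 0, 0, 0, -1, 0.0089, -0.0052, 0, 0, 0, 0, -1, 0.0132, -0.0082, 0, 0, 0, 0, -1, 0.0173, -0.0118, 0, 0, 0, 0, -1, 0.0214, -0.0154, 0, 0, 0, 0, -1, 0.0255, -0.0189, 0, 0, 0, 0, -1, 0.0296, -0.0225, 0, 0, 0, 0, -1, 0.0337, -0.0261, 0, 0, 0, 0, -1]
cmd 0.6293 0.0410 y 0.0391
```

Request:
jog_arm(moves=[0.0053, -0.0004, 0, 0, 0, 0, -1, 0.01, -0.0021, 0, 0, 0, 0, -1, 0.0144, -0.0048, 0, 0, 0, 0, -1, 0.0184, -0.0083, 0, 0, 0, 0, -1, 0.0225, -0.0119, 0, 0, 0, 0, -1, 0.0266, -0.0155, 0, 0, 0, 0, -1, 0.0307, -0.0191, 0, 0, 0, 0, -1, 0.0348, -0.0227, 0, 0, 0, 0, -1])

```text
time: 41.15
position: [0.6303, 0.0411, 0.1145]
tool_rot: [-2.528, -1.864, 0.0]
ft_force: [2.5, 0.2, -2.1]
grip_width: 0.274
grip_force: 45.0
```

```bash
python3 st.py; for p in .0010 .0015 .0020; do python3 gen.py .6304 .0410 .5803 $p .0391 .0015 1;done
```

```text
41.15 [0.6303 0.0411 0.1145] [ 2.4886  0.2459 -2.1203] [-0.1499 -0.8108  0.0252]
[0.0044, -0.0026, 0, 0, 0, 0, -1, 0.0084, -0.0061, 0, 0, 0, 0, -1, 0.0125, -0.0097, 0, 0, 0, 0, -1, 0.0166, -0.0133, 0, 0, 0, 0, -1, 0.0207, -0.0169, 0, 0, 0, 0, -1, 0.0246, -0.021, 0, 0, 0, 0, -1, 0.0285, -0.0253, 0, 0, 0, 0, -1, 0.0323, -0.0296, 0, 0, 0, 0, -1]
cmd 0.6248 0.0529 y 0.0511
[0.0038, -0.0043, 0, 0, 0, 0, -1, 0.0079, -0.0079, 0, 0, 0, 0, -1, 0.012, -0.0114, 0, 0, 0, 0, -1, 0.0161, -0.015, 0, 0, 0, 0, -1, 0.0201, -0.0186, 0, 0, 0, 0, -1, 0.024, -0.0229, 0, 0, 0, 0, -1, 0.0279, -0.0271, 0, 0, 0, 0, -1, 0.0317, -0.0314, 0, 0, 0, 0, -1]
cmd 0.6242 0.0529 y 0.0511
[0.0032, -0.006, 0, 0, 0, 0, -1, 0.0073, -0.0096, 0, 0, 0, 0, -1, 0.0114, -0.0132, 0, 0, 0, 0, -1, 0.0155, -0.0167, 0, 0, 0, 0, -1, 0.0195, -0.0204, 0, 0, 0, 0, -1, 0.0234, -0.0247, 0, 0, 0, 0, -1, 0.0273, -0.0289, 0, 0, 0, 0, -1, 0.0311, -0.0332, 0, 0, 0, 0, -1]
cmd 0.6236 0.0529 y 0.0511
```

Request:
jog_arm(moves=[0.0038, -0.0043, 0, 0, 0, 0, -1, 0.0079, -0.0079, 0, 0, 0, 0, -1, 0.012, -0.0114, 0, 0, 0, 0, -1, 0.0161, -0.015, 0, 0, 0, 0, -1, 0.0201, -0.0186, 0, 0, 0, 0, -1, 0.024, -0.0229, 0, 0, 0, 0, -1, 0.0279, -0.0271, 0, 0, 0, 0, -1, 0.0317, -0.0314, 0, 0, 0, 0, -1])

```text
time: 42.15
position: [0.6242, 0.0531, 0.1146]
tool_rot: [-2.528, -1.865, -0.0]
ft_force: [2.7, 1.1, -0.8]
grip_width: 0.273
grip_force: 45.0
```

```bash
python3 st.py; for p in .0008 .0013 .0018; do python3 gen.py .6242 .0529 .5803 $p .0511 .0015 1;done
```

```text
42.15 [0.6242 0.0531 0.1146] [ 2.652   1.1032 -0.7914] [-0.0262 -0.8842  0.0427]
[0.0046, -0.0016, 0, 0, 0, 0, -1, 0.0085, -0.0059, 0, 0, 0, 0, -1, 0.0124, -0.0101, 0, 0, 0, 0, -1, 0.0162, -0.0144, 0, 0, 0, 0, -1, 0.0201, -0.0186, 0, 0, 0, 0, -1, 0.024, -0.0229, 0, 0, 0, 0, -1, 0.0278, -0.0272, 0, 0, 0, 0, -1, 0.0319, -0.0309, 0, 0, 0, 0, -1]
cmd 0.6182 0.0648 y 0.0631
[0.004, -0.0034, 0, 0, 0, 0, -1, 0.0079, -0.0077, 0, 0, 0, 0, -1, 0.0118, -0.012, 0, 0, 0, 0, -1, 0.0156, -0.0162, 0, 0, 0, 0, -1, 0.0195, -0.0205, 0, 0, 0, 0, -1, 0.0234, -0.0247, 0, 0, 0, 0, -1, 0.0272, -0.029, 0, 0, 0, 0, -1, 0.0313, -0.0326, 0, 0, 0, 0, -1]
cmd 0.6176 0.0648 y 0.0631
[0.0034, -0.0053, 0, 0, 0, 0, -1, 0.0073, -0.0095, 0, 0, 0, 0, -1, 0.0112, -0.0138, 0, 0, 0, 0, -1, 0.015, -0.018, 0, 0, 0, 0, -1, 0.0189, -0.0223, 0, 0, 0, 0, -1, 0.0228, -0.0265, 0, 0, 0, 0, -1, 0.0267, -0.0307, 0, 0, 0, 0, -1, 0.0307, -0.0343, 0, 0, 0, 0, -1]
cmd 0.6171 0.0647 y 0.0631
```

Request:
jog_arm(moves=[0.0039, -0.0038, 0, 0, 0, 0, -1, 0.0078, -0.008, 0, 0, 0, 0, -1, 0.0117, -0.0122, 0, 0, 0, 0, -1, 0.0156, -0.0163, 0, 0, 0, 0, -1, 0.0195, -0.0206, 0, 0, 0, 0, -1, 0.0234, -0.0247, 0, 0, 0, 0, -1, 0.0272, -0.029, 0, 0, 0, 0, -1, 0.0313, -0.0326, 0, 0, 0, 0, -1])

```text
time: 43.15
position: [0.6176, 0.0647, 0.1146]
tool_rot: [2.528, 1.864, -0.0]
ft_force: [3.2, -1.1, -1.0]
grip_width: 0.273
grip_force: 45.0
```

```bash
python3 st.py; for p in .0004 .0009 .0014; do python3 gen.py .6176 .0648 .5803 $p .0631 .0015 1;done
```

```text
43.15 [0.6176 0.0647 0.1146] [ 3.2151 -1.0834 -0.9904] [-0.1592 -0.7193  0.0039]
[0.005, -0.0003, 0, 0, 0, 0, -1, 0.0091, -0.0039, 0, 0, 0, 0, -1, 0.0132, -0.0075, 0, 0, 0, 0, -1, 0.0173, -0.011, 0, 0, 0, 0, -1, 0.0214, -0.0146, 0, 0, 0, 0, -1, 0.0255, -0.0182, 0, 0, 0, 0, -1, 0.0295, -0.0218, 0, 0, 0, 0, -1, 0.0336, -0.0254, 0, 0, 0, 0, -1]
cmd 0.6133 0.0767 y 0.0751
[0.0045, -0.002, 0, 0, 0, 0, -1, 0.0085, -0.0056, 0, 0, 0, 0, -1, 0.0126, -0.0092, 0, 0, 0, 0, -1, 0.0167, -0.0128, 0, 0, 0, 0, -1, 0.0208, -0.0163, 0, 0, 0, 0, -1, 0.0249, -0.0199, 0, 0, 0, 0, -1, 0.029, -0.0235, 0, 0, 0, 0, -1, 0.0331, -0.0271, 0, 0, 0, 0, -1]
cmd 0.6128 0.0767 y 0.0751
[0.0039, -0.0038, 0, 0, 0, 0, -1, 0.008, -0.0073, 0, 0, 0, 0, -1, 0.0121, -0.0109, 0, 0, 0, 0, -1, 0.0162, -0.0145, 0, 0, 0, 0, -1, 0.0202, -0.0181, 0, 0, 0, 0, -1, 0.0243, -0.0216, 0, 0, 0, 0, -1, 0.0284, -0.0252, 0, 0, 0, 0, -1, 0.0325, -0.0288, 0, 0, 0, 0, -1]
cmd 0.6122 0.0767 y 0.0751
```

Request:
jog_arm(moves=[0.004, -0.0034, 0, 0, 0, 0, -1, 0.0081, -0.0068, 0, 0, 0, 0, -1, 0.0122, -0.0103, 0, 0, 0, 0, -1, 0.0164, -0.0138, 0, 0, 0, 0, -1, 0.0205, -0.0173, 0, 0, 0, 0, -1, 0.0247, -0.0207, 0, 0, 0, 0, -1, 0.0288, -0.0241, 0, 0, 0, 0, -1, 0.033, -0.0275, 0, 0, 0, 0, -1])

```text
time: 44.15
position: [0.6124, 0.0768, 0.1145]
tool_rot: [-2.528, -1.864, 0.001]
ft_force: [0.5, 0.3, -0.8]
grip_width: 0.275
grip_force: 45.0
```

```bash
python3 st.py; for p in .0004 .0009 .0014; do python3 gen.py .6126 .0768 .5803 $p .0751 .0015 2;done
```

```text
44.15 [0.6124 0.0768 0.1145] [ 0.531   0.2508 -0.8301] [-0.0979 -0.2859 -0.0267]
[0.0046, -0.0006, 0, 0, 0, 0, -1, 0.0093, -0.0025, 0, 0, 0, 0, -1, 0.0139, -0.0044, 0, 0, 0, 0, -1, 0.0186, -0.0063, 0, 0, 0, 0, -1, 0.0232, -0.0082, 0, 0, 0, 0, -1, 0.0278, -0.01, 0, 0, 0, 0, -1, 0.0325, -0.0119, 0, 0, 0, 0, -1, 0.0371, -0.0138, 0, 0, 0, 0, -1]
cmd 0.6119 0.0887 y 0.0871
[0.0047, -0.0019, 0, 0, 0, 0, -1, 0.0096, -0.003, 0, 0, 0, 0, -1, 0.0148, -0.003, 0, 0, 0, 0, -1, 0.0201, -0.003, 0, 0, 0, 0, -1, 0.0215, -0.003, 0, 0, 0, 0, -1, 0.0215, -0.003, 0, 0, 0, 0, -1, 0.0215, -0.003, 0, 0, 0, 0, -1, 0.0215, -0.003, 0, 0, 0, 0, -1]
cmd 0.6130 0.0951 y 0.0935
[0.0041, -0.0022, 0, 0, 0, 0, -1, 0.0087, -0.0041, 0, 0, 0, 0, -1, 0.0134, -0.006, 0, 0, 0, 0, -1, 0.018, -0.0079, 0, 0, 0, 0, -1, 0.0227, -0.0097, 0, 0, 0, 0, -1, 0.0273, -0.0116, 0, 0, 0, 0, -1, 0.032, -0.0135, 0, 0, 0, 0, -1, 0.0366, -0.0154, 0, 0, 0, 0, -1]
cmd 0.6114 0.0887 y 0.0871
[0.0046, -0.0019, 0, 0, 0, 0, -1, 0.0095, -0.003, 0, 0, 0, 0, -1, 0.0148, -0.0031, 0, 0, 0, 0, -1, 0.02, -0.0031, 0, 0, 0, 0, -1, 0.0214, -0.0031, 0, 0, 0, 0, -1, 0.0214, -0.0031, 0, 0, 0, 0, -1, 0.0214, -0.0031, 0, 0, 0, 0, -1, 0.0214, -0.0031, 0, 0, 0, 0, -1]
cmd 0.6124 0.0951 y 0.0935
[0.0036, -0.0038, 0, 0, 0, 0, -1, 0.0082, -0.0057, 0, 0, 0, 0, -1, 0.0129, -0.0076, 0, 0, 0, 0, -1, 0.0175, -0.0094, 0, 0, 0, 0, -1, 0.0222, -0.0113, 0, 0, 0, 0, -1, 0.0268, -0.0132, 0, 0, 0, 0, -1, 0.0314, -0.0151, 0, 0, 0, 0, -1, 0.0361, -0.017, 0, 0, 0, 0, -1]
cmd 0.6109 0.0887 y 0.0871
[0.0046, -0.0019, 0, 0, 0, 0, -1, 0.0095, -0.0031, 0, 0, 0, 0, -1, 0.0147, -0.0031, 0, 0, 0, 0, -1, 0.02, -0.0031, 0, 0, 0, 0, -1, 0.0214, -0.0032, 0, 0, 0, 0, -1, 0.0214, -0.0032, 0, 0, 0, 0, -1, 0.0214, -0.0032, 0, 0, 0, 0, -1, 0.0214, -0.0032, 0, 0, 0, 0, -1]
cmd 0.6119 0.0951 y 0.0935
```

Request:
jog_arm(moves=[-0.004, -0.002, 0, 0, 0, 0, -1, -0.006, -0.0055, 0, 0, 0, 0, -1, -0.005, -0.0065, 0, 0, 0, 0, -1, -0.002, -0.007, 0, 0, 0, 0, -1, 0.0025, -0.0075, 0, 0, 0, 0, -1, 0.007, -0.0092, 0, 0, 0, 0, -1, 0.0115, -0.0111, 0, 0, 0, 0, -1, 0.0162, -0.0129, 0, 0, 0, 0, -1])

```text
time: 45.15
position: [0.6112, 0.0801, 0.1151]
tool_rot: [2.527, 1.861, -0.001]
ft_force: [4.0, -1.8, -0.6]
grip_width: 0.27
grip_force: 45.0
```

```bash
python3 st.py; python3 - <<'E'
import numpy as np
ps=np.radians(72.81); T=np.array([[np.cos(ps),np.sin(ps)],[np.sin(ps),-np.cos(ps)]]); c=np.array([.6126,.0768])+T.T@[.0162,-.0129]*.3; print(c)
from path import *
setup(.5803); print(panel(c))
E
```

```text
45.15 [0.6112 0.0801 0.1151] [ 4.011  -1.7742 -0.5585] [-0.7863 -1.4353 -0.038 ]
[0.6103392  0.08258665]
[0.03145851 0.08104997]
```

```bash
python3 gen.py .6103 .0826 .5803 .0018 .0811 .0014 2; python3 st.py
```

```text
[0.0052, 0.0006, 0, 0, 0, 0, -1, 0.0096, -0.0012, 0, 0, 0, 0, -1, 0.0139, -0.003, 0, 0, 0, 0, -1, 0.0182, -0.0047, 0, 0, 0, 0, -1, 0.0226, -0.0065, 0, 0, 0, 0, -1, 0.0269, -0.0082, 0, 0, 0, 0, -1, 0.0318, -0.0084, 0, 0, 0, 0, -1, 0.0367, -0.0084, 0, 0, 0, 0, -1]
cmd 0.6111 0.0939 y 0.0923
[0.0042, -0.0, 0, 0, 0, 0, -1, 0.0042, -0.0, 0, 0, 0, 0, -1, 0.0042, -0.0, 0, 0, 0, 0, -1, 0.0042, -0.0, 0, 0, 0, 0, -1, 0.0042, -0.0, 0, 0, 0, 0, -1, 0.0042, -0.0, 0, 0, 0, 0, -1, 0.0042, -0.0, 0, 0, 0, 0, -1, 0.0042, -0.0, 0, 0, 0, 0, -1]
cmd 0.6115 0.0951 y 0.0935
45.15 [0.6112 0.0801 0.1151] [ 4.011  -1.7742 -0.5585] [-0.7863 -1.4353 -0.038 ]
```

Request:
jog_arm(moves=[0.005, 0, 0, 0, 0, 0, -1, 0.0095, -0.0014, 0, 0, 0, 0, -1, 0.0139, -0.003, 0, 0, 0, 0, -1, 0.0182, -0.0047, 0, 0, 0, 0, -1, 0.0226, -0.0065, 0, 0, 0, 0, -1, 0.0269, -0.0082, 0, 0, 0, 0, -1, 0.0318, -0.0084, 0, 0, 0, 0, -1, 0.0367, -0.0084, 0, 0, 0, 0, -1])

```text
time: 46.15
position: [0.611, 0.0929, 0.1144]
tool_rot: [2.529, 1.864, -0.002]
ft_force: [4.0, -3.8, -0.9]
grip_width: 0.27
grip_force: 45.0
```

```bash
python3 st.py
```

```text
46.15 [0.611  0.0929 0.1144] [ 3.9754 -3.7792 -0.8725] [-1.1725 -1.0475  0.0418]
```

Request:
jog_arm(moves=[0.004, 0, 0, 0, 0, 0, -1, 0.0055, 0, 0, 0, 0, 0, -1, 0.0055, 0, 0, 0, 0, 0, -1, 0.0055, 0, 0, 0, 0, 0, -1, 0.0055, 0, 0, 0, 0, 0, -1, 0.0055, 0, 0, 0, 0, 0, -1, 0.0055, 0, 0, 0, 0, 0, -1, 0.0055, 0, 0, 0, 0, 0, -1])

```text
time: 47.15
position: [0.6117, 0.0952, 0.1145]
tool_rot: [2.529, 1.864, -0.0]
ft_force: [3.4, -3.2, -3.0]
grip_width: 0.27
grip_force: 45.0
```

```bash
python3 st.py
```

```text
47.15 [0.6117 0.0952 0.1145] [ 3.3643 -3.2445 -2.9731] [-1.2137 -1.0074  0.0243]
```

Request:
jog_arm(moves=[0.001, 0.005, 0, 0, 0, 0, -1, 0.004, 0.015, 0, 0, 0, 0, -1, 0.01, 0.033, 0, 0, 0, 0, -1, 0.015, 0.05, 0, 0, 0, 0, -1, 0.015, 0.05, 0, 0, 0, 0, -1, 0.015, 0.05, 0, 0, 0, 0, -1, 0.015, 0.05, 0, 0, 0, 0, -1, 0.015, 0.05, 0, 0, 0, 0, -1])

```text
time: 48.15
position: [0.6273, 0.0952, 0.1146]
tool_rot: [-2.528, -1.864, -0.0]
ft_force: [1.0, -0.4, -0.1]
grip_width: 0.269
grip_force: 45.0
```

```bash
python3 -c "
from h import *
np.set_printoptions(precision=3,suppress=True)
for i in range(4):
    grab('wrist'); s=ctrl.get_state(); print(s['position'],s['ft_force'],s['torque'])
im=grab('wrist'); sc=grab('scene')['pixels'][130:230,250:400,::-1]; o=np.zeros((533,800,3),np.uint8); o=cv2.resize(sc,(800,533)); cv2.imwrite('pics/s2.png',o)
"
```

```text
[0.627 0.095 0.115] [ 0.48  -0.363 -1.076] [-0.109  0.076 -0.015]
[0.627 0.095 0.115] [-0.194 -0.166 -0.729] [-0.096  0.091 -0.027]
[0.627 0.095 0.115] [ 1.118 -0.342 -0.458] [-0.066  0.084  0.042]
[0.627 0.095 0.115] [-0.712 -0.873 -1.377] [-0.091  0.087  0.044]
```

View pics/s2.png

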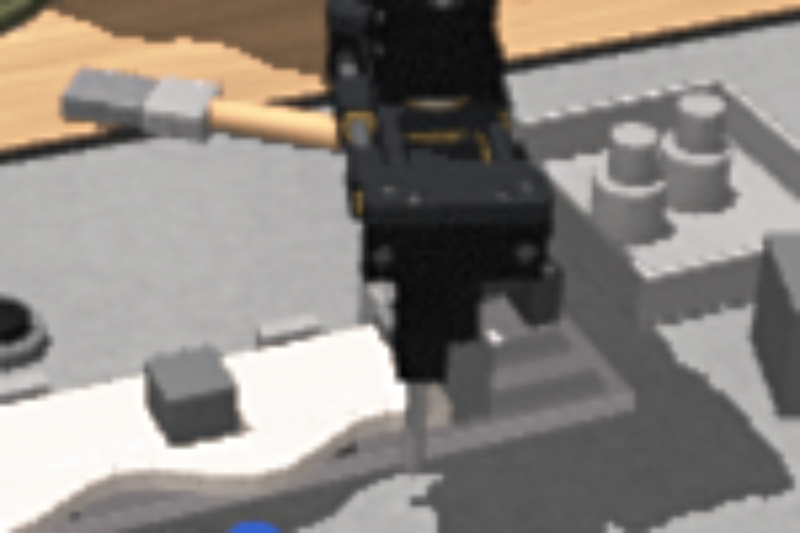

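Stylus is off the edge. The free torque baseline shows contact held throughout the trace (minimum about 1.2 N, maximum about 6 N). Shank looks upright at (415,425) in the crop. Carry it back over the stand and compare its silhouette to check for tilt.

Request:
jog_arm(moves=[0, 0, -0.08, 0, 0, 0, -1, 0, 0, -0.18, 0, 0, 0, -1, 0, 0, -0.26, 0, 0, 0, -1, 0.12, -0.05, -0.28, 0, 0, 0, -1, 0.27, -0.11, -0.28, 0, 0, 0, -1, 0.43, -0.18, -0.28, 0, 0, 0, -1, 0.58, -0.24, -0.28, 0, 0, 0, -1, 0.7, -0.29, -0.28, 0, 0, 0, -1])

```text
time: 49.45
position: [0.6056, 0.3241, 0.1985]
tool_rot: [-2.526, -1.866, -0.0]
ft_force: [0.0, 0.4, -0.1]
grip_width: 0.269
grip_force: 45.0
```

Request:
jog_arm(moves=[0.03, -0.012, 0, 0, 0, 0, -1, 0.045, -0.018, 0, 0, 0, 0, -1, 0.048, -0.02, 0, 0, 0, 0, -1, 0.048, -0.02, 0, 0, 0, 0, -1, 0.048, -0.02, 0, 0, 0, 0, -1, 0.048, -0.02, 0, 0, 0, 0, -1, 0.048, -0.02, 0, 0, 0, 0, -1, 0.048, -0.02, 0, 0, 0, 0, -1])

```text
time: 50.45
position: [0.6049, 0.3369, 0.1986]
tool_rot: [-2.528, -1.864, -0.0]
ft_force: [-0.3, -0.5, -1.1]
grip_width: 0.277
grip_force: 45.0
```

```bash
python3 plan.py .6043 .3373 .195 72.81; python3 - <<'E'
from h import *
im=grab('wrist'); a=im['pixels'][185:245,255:305].astype(int).mean(2); b=cv2.imread('pics/s1.png')[185:245,105:155].astype(int).mean(2)
np.set_printoptions(linewidth=250)
print('now');print(a[5:45:3,8:40:2].astype(int)); print('s1');print(b[5:45:3,8:40:2].astype(int))
E
```

```text
t 50.45 p [0.605 0.337 0.199] psi 72.80864382600733 F [-0.348 -0.536 -1.068] w 0.27704599759120446 tilt [ 0. -0.]
[ 0.001 -0.002  0.012 -0.    -0.    -0.   ]
now
[[188 188 178 146  92  95 102 103 101 100 101 143 174 189 188 188]
 [187 182 148  85  77  79  80  82  80  79  78  85 143 183 189 188]
 [188 171 128  75  80  80  81  80  80  79  80  76 116 166 189 188]
 [188 170 134  77  77  80  80  80  81  80  81  77 125 166 188 188]
 [188 184 147 114  79  80  80  81  80  78  79 104 143 183 189 187]
 [187 188 181 150 130 101 103 111 111 104 121 146 182 190 188 187]
 [187 187 188 188 175 112 109 110 110 109 119 185 189 189 188 187]
 [187 187 188 188 179 107 110 110 111 109 108 180 189 189 188 188]
 [187 188 189 189 178 107 110 111 111 110 108 161 190 189 189 189]
 [119  97  97  97  80  52  54  54  54  53  53  81  98  97  97  97]
 [ 25  27  21  28  28  23  25  26  26  27  27  25  25  26  25  24]
 [ 27  25  27  26  26  26  27  25  27  28  25  27  25  27  27  25]
 [ 22  27  24  25  23  28  25  23  27  25  27  25  26  26  26  25]
 [ 26  28  28  26  26  26  27  25  25  26  24  28  23  27  26  27]]
[... 242 characters left out ...]
 174 181 181 181 182 182 182]
 [177 178 177 175 175 171 173 182 182 182 181 182 184 184 183 180]
 [182 182 179 177 179 150 109  92 103 146 181 181 179 179 177 178]
 [183 182 178 176 157  87  90  89  89  86 129 179 180 179 179 181]
 [179 176 174 175 129  87  89  90  88  86 105 175 179 179 180 179]
 [180 179 179 180 127  87  89  89  90  89  97 178 182 180 180 179]
 [117 112 115 114  69  40  41  44  41  39  41  87  89  88  87  95]
 [ 16  17  20  17  19  14  17  17  19  20  18  16  19  18  17  19]
 [ 19  17  18  19  16  20  18  16  18  19  21  20  21  17  19  20]
 [ 20  16  18  21  17  18  19  21  20  19  20  18  19  18  20  17]
 [ 20  18  16  20  19  19  20  20  20  20  21  20  18  18  21  16]]
```

Shank tip is at the same pixel as before the trace (row 205, col 278), so there is no tilt, and the hole is visible right under it. Insert.

Request:
jog_arm(moves=[0.001, -0.002, 0.05, 0, 0, 0, -1, 0.001, -0.002, 0.1, 0, 0, 0, -1, 0.001, -0.002, 0.15, 0, 0, 0, -1, 0.001, -0.002, 0.2, 0, 0, 0, -1, 0.001, -0.002, 0.25, 0, 0, 0, -1, 0.001, -0.002, 0.29, 0, 0, 0, -1, 0.001, -0.002, 0.31, 0, 0, 0, -1, 0.001, -0.002, 0.31, 0, 0, 0, -1])

```text
time: 51.5
position: [0.6043, 0.3374, 0.1052]
tool_rot: [-2.529, -1.864, 0.001]
ft_force: [-0.1, -0.3, -0.6]
grip_width: 0.273
grip_force: 45.0
```

Request:
jog_arm(moves=[0, 0, 0.004, 0, 0, 0, -1, 0, 0, 0.008, 0, 0, 0, -1, 0, 0, 0.01, 0, 0, 0, -1, 0, 0, 0.01, 0, 0, 0, -1, 0, 0, 0.01, 0, 0, 0, -1, 0, 0, 0.01, 0, 0, 0, -1, 0, 0, 0.01, 0, 0, 0, -1, 0, 0, 0.01, 0, 0, 0, -1])

```text
time: 52.5
position: [0.6044, 0.3374, 0.1026]
tool_rot: [-2.528, -1.864, -0.0]
ft_force: [0.4, -0.1, -1.3]
grip_width: 0.275
grip_force: 45.0
```

```bash
python3 st.py
```

```text
52.5 [0.6044 0.3374 0.1026] [ 0.445  -0.0535 -1.2743] [-0.0844  0.0744 -0.0152]
```

Request:
jog_arm(moves=[0, 0, 0.003, 0, 0, 0, -1, 0, 0, 0.003, 0, 0, 0, -0.3, 0, 0, 0.003, 0, 0, 0, 0.2, 0, 0, 0.003, 0, 0, 0, 0.2, 0, 0, 0.003, 0, 0, 0, 0.2, 0, 0, -0.15, 0, 0, 0, 0.2, 0, 0, -0.33, 0, 0, 0, 0.2, 0, 0, -0.5, 0, 0, 0, 0.2])

```text
time: 53.5
position: [0.6044, 0.3374, 0.2545]
tool_rot: [2.529, 1.864, 0.001]
ft_force: [0.0, -0.1, -0.7]
grip_width: 0.598
grip_force: 0.0
```

```bash
python3 - <<'E'
from h import *
# is stylus upright: dark grip silhouette in scene view vs. the first one
a=grab('scene')['pixels'].astype(int); b=cv2.imread('pics/scene0.png')[:,:,::-1].astype(int)
for im in(a,b):
    m=(im[150:190,400:422].max(2)<45); ys,xs=np.nonzero(m); print(m.sum(),xs.mean()+400,ys.mean()+150)
E
python3 plan.py .4365 -.049 .15 91.2; python3 plan.py .4365 -.049 .15 100
```

```text
265 411.29433962264153 169.37735849056605
250 411.116 169.184
t 53.55 p [0.607 0.339 0.263] psi 72.81862465199357 F [ 1.486 -0.02   6.971] w 0.5996076575124224 tilt [0.01  0.008]
[-1.406 -0.165  0.362  0.009 -0.008 -0.306]
t 53.55 p [0.607 0.339 0.263] psi 72.81862465199357 F [ 1.486 -0.02   6.971] w 0.5996076575124224 tilt [0.01  0.008]
[-1.406 -0.165  0.362  0.01  -0.007 -0.453]
```

Stylus is back upright in its stand (silhouette as at the start). Next, the counter button.

Request:
jog_arm(moves=[-0.15, -0.02, 0, 0, 0, 0, -0.5, -0.33, -0.04, 0, 0, 0, -0.1, -1, -0.52, -0.07, 0.05, 0, 0, -0.2, -1, -0.7, -0.09, 0.1, 0, 0, -0.306, -1, -0.85, -0.11, 0.12, 0, 0, -0.306, -1, -0.95, -0.13, 0.12, 0, 0, -0.306, -1, -1, -0.15, 0.12, 0, 0, -0.306, -1, -1, -0.165, 0.12, 0, 0, -0.306, -1])

```text
time: 54.55
position: [0.4684, 0.0654, 0.2169]
tool_rot: [-2.2, -2.243, -0.002]
ft_force: [0.5, 0.6, -0.5]
grip_width: 0.009
grip_force: 0.0
```

```bash
python3 plan.py .4365 -.049 .12 91.2
```

```text
t 54.55 p [0.468 0.065 0.217] psi 91.10664012303765 F [ 0.472  0.565 -0.544] w 0.008676948830417173 tilt [0.001 0.001]
[-0.379 -0.114  0.322  0.001 -0.001 -0.002]
```

Request:
jog_arm(moves=[-0.12, -0.03, 0, 0, 0, 0, -1, -0.25, -0.07, 0, 0, 0, 0, -1, -0.35, -0.11, 0, 0, 0, 0, -1, -0.379, -0.114, 0.1, 0, 0, 0, -1, -0.379, -0.114, 0.2, 0, 0, 0, -1, -0.379, -0.114, 0.32, 0, 0, 0, -1, -0.379, -0.114, 0.32, 0, 0, 0, -1, -0.379, -0.114, 0.32, 0, 0, 0, -1])

```text
time: 55.55
position: [0.4378, -0.0482, 0.1218]
tool_rot: [2.196, 2.245, 0.002]
ft_force: [-0.2, -0.2, 1.3]
grip_width: 0.006
grip_force: 0.0
```

```bash
python3 plan.py .4365 -.049 .030 91.2; python3 - <<'E'
from h import *
import pickle
im=grab('wrist','pics/w5.png'); pickle.dump(im,open('w5.pkl','wb'))
np.set_printoptions(precision=4,suppress=True)
for p in [(.515,.173,.082),(.513,.211,.037),(.571,.136,.094)]: print(proj(im,p))
s=grab('scene'); print('tab scene',onz(s,215+443/3.6,140+104/3.6,.082),'fin c scene',onz(s,215+430/3.6,140+133/3.6,.094))
E
```

```text
t 55.55 p [ 0.438 -0.048  0.122] psi 91.24525234697181 F [-0.194 -0.195  1.265] w 0.005638367030164489 tilt [-0.     0.002]
[-0.003 -0.005  0.306  0.002  0.     0.001]
(np.float64(456.1540751844241), np.float64(-210.96847011010897))
(np.float64(422.79107080939553), np.float64(-222.96981286405816))
(np.float64(577.4460326184407), np.float64(-128.49609859851302))
tab scene [0.516 0.177 0.082] fin c scene [0.5658 0.1432 0.094 ]
```

View pics/w5.png

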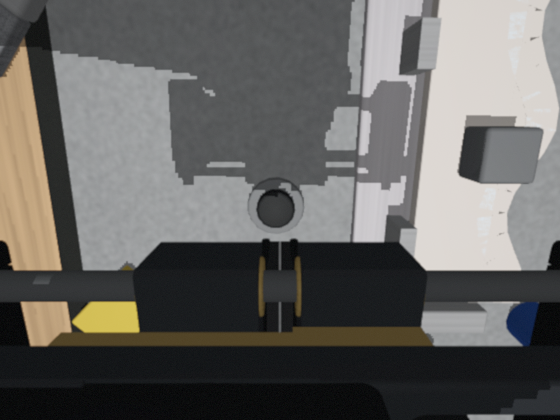

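Counter cap is at (275,208), just under the shut fingers. The pawl is out of view, so I'll use the scene and top cameras numerically for it.

```bash
python3 - <<'E'
from h import *
import pickle
np.set_printoptions(precision=4,suppress=True)
im=pickle.load(open('w5.pkl','rb')); m=((im['pixels'][185:238,245:310].max(2)<48)*255).astype(np.uint8)
c=max(cv2.findContours(m,0,2)[0],key=cv2.contourArea); e=cv2.minEnclosingCircle(c); print(e,onz(im,e[0][0]+245,e[0][1]+185,.022))
E
python3 plan.py .4355 -.0492 .026 91.2
```

```text
((30.17021369934082, 22.276596069335938), 18.577686309814453) [ 0.434  -0.0468  0.022 ]
t 55.65 p [ 0.438 -0.048  0.122] psi 91.21455967009382 F [-0.703 -0.722  0.063] w 0.007241212711420582 tilt [0.    0.003]
[-0.002 -0.01   0.32   0.003 -0.     0.   ]
```

Request:
jog_arm(moves=[-0.002, -0.01, 0.1, 0, 0, 0, -1, -0.002, -0.01, 0.2, 0, 0, 0, -1, -0.002, -0.01, 0.29, 0, 0, 0, -1, -0.002, -0.01, 0.32, 0, 0, 0, -1, -0.002, -0.01, 0.335, 0, 0, 0, -1, -0.002, -0.01, 0.345, 0, 0, 0, -1, -0.002, -0.01, 0.353, 0, 0, 0, -1, -0.002, -0.01, 0.353, 0, 0, 0, -1])

```text
time: 56.65
position: [0.4343, -0.0494, 0.0163]
tool_rot: [-2.198, -2.244, -0.002]
ft_force: [-5.1, 0.4, 14.4]
grip_width: -0.002
grip_force: 7.1
```

```bash
python3 st.py
```

```text
56.65 [ 0.4343 -0.0494  0.0163] [-5.0988  0.3523 14.373 ] [-0.0365  1.2857 -0.0329]
```

Request:
jog_arm(moves=[0, 0, 0.002, 0, 0, 0, -1, 0, 0, 0.004, 0, 0, 0, -1, 0, 0, 0.004, 0, 0, 0, -1, 0, 0, 0.004, 0, 0, 0, -1, 0, 0, 0.004, 0, 0, 0, -1, 0, 0, 0.004, 0, 0, 0, -1, 0, 0, 0.004, 0, 0, 0, -1, 0, 0, 0.004, 0, 0, 0, -1])

```text
time: 57.65
position: [0.4344, -0.0494, 0.016]
tool_rot: [-2.198, -2.243, -0.002]
ft_force: [-9.7, 0.2, 25.8]
grip_width: 0.006
grip_force: 12.6
```

```bash
python3 st.py
```

```text
57.65 [ 0.4344 -0.0494  0.016 ] [-9.7493  0.1744 25.8376] [-0.0565  2.212   0.0287]
```

Request:
jog_arm(moves=[0, 0, -0.02, 0, 0, 0, -1, 0, 0, -0.06, 0, 0, 0, -1, 0, 0, -0.15, 0, 0, 0, -1, 0, 0, -0.3, 0, 0, 0, -1, 0, 0, -0.45, 0, 0, 0, -1, 0, 0, -0.45, 0, 0, 0, -1, 0, 0, -0.45, 0, 0, 0, -1, 0, 0, -0.45, 0, 0, 0, -1])

```text
time: 58.65
position: [0.4327, -0.0496, 0.1473]
tool_rot: [-2.198, -2.243, 0.003]
ft_force: [-0.5, 0.2, -0.1]
grip_width: 0.005
grip_force: 0.0
```

```bash
python3 plan.py .515 .12 .15 91.2; python3 - <<'E'
from h import *
np.set_printoptions(precision=4,suppress=True)
im=grab('wrist')
import pickle; pickle.dump(im,open('w6.pkl','wb'))
p=im['pixels']
for q in [(.516,.177,.082),(.571,.14,.094),(.516,.215,.037)]: print(proj(im,q))
E
```

```text
t 58.65 p [ 0.433 -0.05   0.147] psi 91.17013649409205 F [-0.545  0.159 -0.096] w 0.00524731820460825 tilt [-0.    -0.002]
[ 0.56   0.286 -0.01  -0.002  0.    -0.   ]
(np.float64(445.12618941627954), np.float64(-179.73941907370806))
(np.float64(549.1988712340332), np.float64(-108.04434604841475))
(np.float64(420.4129186606638), np.float64(-195.28723936814788))
```

Request:
jog_arm(moves=[0.1, 0.05, -0.02, 0, 0, 0, -1, 0.25, 0.12, -0.04, 0, 0, 0, -1, 0.38, 0.2, -0.04, 0, 0, 0, -1, 0.48, 0.28, -0.04, 0, 0, 0, -1, 0.5, 0.286, -0.04, 0, 0, 0, -1, 0.5, 0.286, -0.04, 0, 0, 0, -1, 0.5, 0.286, -0.04, 0, 0, 0, -1, 0.5, 0.286, -0.04, 0, 0, 0, -1])

```text
time: 59.7
position: [0.516, 0.101, 0.1605]
tool_rot: [-2.2, -2.242, -0.0]
ft_force: [-0.0, 1.1, 0.3]
grip_width: 0.003
grip_force: 0.0
```

```bash
python3 - <<'E'
from h import *
np.set_printoptions(precision=4,suppress=True,linewidth=220)
im=grab('wrist','pics/w7.png'); p=im['pixels']; print(ctrl.get_state()['position'])
u,v=map(int,proj(im,(.516,.177,.082))); u2,v2=map(int,proj(im,(.571,.14,.094))); print(u,v,u2,v2)
m=((p.max(2)<60)*255).astype(np.uint8); m[230:]=0; n,l,st,ce=cv2.connectedComponentsWithStats(m)
for i in range(1,n):
    if st[i,4]>60: print(st[i],ce[i])
print(p[max(v-45,0):v+75:5,u-40:u+44:5].mean(2).astype(int))
E
```

```text
[0.5161 0.1013 0.1607]
282 110 361 168
[261  70  35   7 105] [277.3524  72.781 ]
[269 103  19  20 354] [278.0791 112.9718]
[328 156  63  24 831] [359.6859 165.3779]
[  1 193  21  37 418] [ 11.811  215.1938]
[[120 122 118 116  99 103 102 102 103 102 103  86 157 155 135 135 134]
 [117 120 118 117  58  60  60  58  63  60  63 101 158 155 133 132 133]
 [120 119 120 119  67  43  63  63  62  57  42 155 156 155 133 133 133]
 [115 114 115 117 159 152  62  63  63  60 160 158 158 156 132 133 133]
 [116 117 118 120 158 151  61  63  62  59 159 159 158 153 132 132 132]
 [117 116 117 116 158 152  61  63  62  60 160 158 157 153 131 131 132]
 [114 118 116 118 157 152  63  63  63  65 159 159 158 150 132 132 132]
 [113 117 115 113 159 152  63  62  63  67 159 159 158 151 133 131 133]
 [118 116 116 119 157 152  29  30  28  52 160 158 158 151 131 131 132]
 [120 118 113 113 157 149  37  37  39  42 160 158 158 150 132 131 132]
 [118 116 114 115 157 148  35  36  35  44 159 158 158 150 131 131 132]
 [119 118 116 118 157 155  28  27  25  47 159 158 158 149 132 130 130]
 [118 118 115 115 157 157  62  61  63  67 159 158 157 150 131 130 138]
 [115 117 117 117 157 156  61  61  62  66 159 159 158 143 131 128 160]
 [113 114 116 117 156 157  62  60  62  73 159 159 157 142 131 129 130]
 [112 114 120 117 157 156  61  61  61  74 158 158 157 143 131 129 129]
 [139 135 117 116 151 103  96  96  97 102 104 131 130  87  83  82  82]
 [147 145 115 116 145 121 122 121 121 121 124 129 127  71  99  99  99]
 [114 118 116 120 150 118 118 118 118 118 127 129 126  70  99  98 101]
 [190 199 112 115 149 114 115 115 115 116 122 129 126  71  99  99 100]
 [196 196 139 150 147 122 122 123 123 122 127 128 125  72 100  98  99]
 [197 195 195 196 211 111 110 111 111 111 123 128 125  73  99 100 100]
 [199 196 196 194 222 123 123 123 122 122 123 186 173  72  99  99  99]
 [194 193 195 194 222 177 181 179 181 180 182 242 228 128 100 100  99]]
```

Request:
jog_arm(moves=[0.1, -0.004, 0, 0, 0, 0, -1, 0.18, -0.005, 0, 0, 0, 0, -1, 0.185, -0.005, 0.08, 0, 0, 0, -1, 0.185, -0.005, 0.18, 0, 0, 0, -1, 0.185, -0.005, 0.26, 0, 0, 0, -1, 0.185, -0.005, 0.3, 0, 0, 0, -1, 0.185, -0.005, 0.315, 0, 0, 0, -1, 0.185, -0.005, 0.315, 0, 0, 0, -1])

```text
time: 60.75
position: [0.514, 0.1575, 0.0664]
tool_rot: [2.199, 2.244, 0.001]
ft_force: [-0.3, 0.7, -0.7]
grip_width: 0.004
grip_force: 0.3
```

```bash
python3 plan.py .5135 .1565 .066 91.2
```

```text
t 60.75 p [0.514 0.157 0.066] psi 91.16049021086454 F [-0.346  0.664 -0.676] w 0.004258756129112085 tilt [0.    0.001]
[-0.003 -0.002  0.001  0.001 -0.    -0.001]
```

No contact yet, as intended. Sweep the tab up and back along its arc.

Request:
jog_arm(moves=[0.02, 0, -0.005, 0, 0, 0, -1, 0.045, 0, -0.02, 0, 0, 0, -1, 0.058, 0, -0.03, 0, 0, 0, -1, 0.07, 0, -0.04, 0, 0, 0, -1, 0.087, 0, -0.052, 0, 0, 0, -1, 0.103, 0, -0.063, 0, 0, 0, -1, 0.12, 0, -0.071, 0, 0, 0, -1, 0.135, 0, -0.077, 0, 0, 0, -1])

```text
time: 61.75
position: [0.5136, 0.198, 0.0908]
tool_rot: [2.199, 2.243, 0.002]
ft_force: [-1.2, -1.8, 2.7]
grip_width: 0.005
grip_force: 1.5
```

```bash
python3 st.py
```

```text
61.75 [0.5136 0.198  0.0908] [-1.226  -1.766   2.6852] [-0.5487  0.2463  0.0458]
```

Request:
jog_arm(moves=[-0.02, 0, -0.04, 0, 0, 0, -1, -0.05, 0, -0.12, 0, 0, 0, -1, -0.12, 0, -0.2, 0, 0, 0, -1, -0.24, 0.008, -0.232, 0, 0, 0, -1, -0.323, 0.008, -0.232, 0, 0, 0, -1, -0.323, 0.008, -0.232, 0, 0, 0, -1, -0.323, 0.008, -0.232, 0, 0, 0, -1, -0.323, 0.008, -0.232, 0, 0, 0, -1])

```text
time: 62.75
position: [0.5171, 0.1027, 0.1586]
tool_rot: [-2.196, -2.246, -0.0]
ft_force: [-0.3, 1.1, -0.5]
grip_width: 0.007
grip_force: 0.0
```

```bash
python3 - <<'E'
from h import *
np.set_printoptions(precision=4,suppress=True,linewidth=220)
im=grab('wrist'); p=im['pixels']; print(ctrl.get_state()['position'])
m=((p.max(2)<60)*255).astype(np.uint8); m[230:]=0; n,l,st,ce=cv2.connectedComponentsWithStats(m)
for i in range(1,n):
    if st[i,4]>60: print(st[i],ce[i])
print(p[10:180:6,242:326:5].mean(2).astype(int))
E
python3 plan.py .57 .09 .08 91.2
```

```text
[0.5171 0.1026 0.1586]
[ 260   27   35   82 1648] [276.9035  64.2931]
[267 111  21   8 149] [276.9866 114.8926]
[327 159  63  24 847] [358.6706 168.5726]
[  0 195  20  35 376] [  9.0585 215.7713]
[[118 119 118 118 121 121 116 119 117 121 120 120 120 118 121 117 116]
 [123 120 121 120 118 120 117 119 118 118 119 118 118 117 121 117 120]
 [121 119 117 121 118 115 117 121 120 121 121 117 119 117 120 118 117]
 [117 122 124 117 119  50  23  26  25  52 122 116 118 117 116 120 114]
 [118 119 121 118 119  24  36  36  36  31 120 119 120 120 122 120 117]
 [123 119 123 114 119  23  25  25  24  25 119 120 119 119 119 120 117]
 [120 117 118 118 118  21  22  25  26  31 120 122 120 119 114 117 118]
 [119 120 116 111  63  24  25  26  24  27  65 129 158 155 159 153 156]
 [117 121 117 111 129  42  25  27  25  46 127 119 157 154 158 152 156]
 [118 121 117 112 124  42  24  26  26  55 123 118 158 155 158 153 157]
 [119 120 119 112  63  30  23  25  25  32  66 133 158 150 134 133 133]
 [123 119 120 119  42  26  21  26  27  30  44 158 159 150 134 134 134]
 [116 114 115 116 158  59  22  24  27  47 160 157 15
[... 614 characters left out ...]
59 159 161 157 158 159 157 127 132 128 133]
 [111 117 121 117 156 156 159 158 161 158 158 160 157 127 131 128 134]
 [195 193 116 118 123 109 108 109 108 108 109 127 123  78  79  80  79]
 [112 117 119 120 136 115 114 114 114 114 130 129 126  77  99 102 100]
 [140 142 115 116 133 123 123 123 122 122 128 129 126  77 100 101 100]
 [197 197 183 123 132 118 118 118 119 119 126 128 127  81 102  99  99]
 [195 196 194 198 152 112 112 113 112 112 127 128 126  83 100 100 100]
 [199 198 191 196 168 123 122 123 124 122 137 216 165  84  98 100 101]]
t 62.8 p [0.517 0.103 0.159] psi 91.28541443429116 F [-0.18  -0.421 -0.337] w 0.0016148374393945592 tilt [ 0. -0.]
[-0.046  0.175  0.262 -0.    -0.     0.001]
```

Pawl is lifted: tab moved from row 113 to about row 35, at roughly 1 rad. Now push the fin from its -y side.

Request:
jog_arm(moves=[0.02, 0.1, 0, 0, 0, 0, -1, 0.034, 0.1775, 0, 0, 0, 0, -1, 0.034, 0.1775, 0.05, 0, 0, 0, -1, 0.034, 0.1775, 0.13, 0, 0, 0, -1, 0.034, 0.1775, 0.21, 0, 0, 0, -1, 0.034, 0.1775, 0.27, 0, 0, 0, -1, 0.034, 0.1775, 0.285, 0, 0, 0, -1, 0.034, 0.1775, 0.285, 0, 0, 0, -1])

```text
time: 63.8
position: [0.5702, 0.1126, 0.0732]
tool_rot: [-2.199, -2.244, 0.0]
ft_force: [-1.1, 0.2, -0.4]
grip_width: 0.003
grip_force: 0.0
```

```bash
python3 plan.py .5695 .1635 .073 91.2
```

```text
t 63.8 p [0.57  0.113 0.073] psi 91.17349884832934 F [-1.079  0.239 -0.359] w 0.002923423479432682 tilt [ 0. -0.]
[ 0.17   0.001  0.001 -0.    -0.    -0.   ]
```

Request:
jog_arm(moves=[0.015, 0, 0, 0, 0, 0, -1, 0.035, 0, 0, 0, 0, 0, -1, 0.06, 0, 0, 0, 0, 0, -1, 0.085, 0, 0, 0, 0, 0, -1, 0.11, 0, 0, 0, 0, 0, -1, 0.135, 0, 0, 0, 0, 0, -1, 0.155, 0, 0, 0, 0, 0, -1, 0.165, 0, 0, 0, 0, 0, -1])

```text
time: 64.8
position: [0.5695, 0.1597, 0.0732]
tool_rot: [2.197, 2.241, -0.004]
ft_force: [0.9, -10.8, 4.6]
grip_width: 0.004
grip_force: 5.3
```

```bash
python3 st.py
```

```text
64.8 [0.5695 0.1597 0.0732] [  0.9333 -10.842    4.6437] [-2.3816 -0.2173 -0.025 ]
```

Request:
jog_arm(moves=[0.003, 0, 0, 0, 0, 0, -1, 0.006, 0, 0, 0, 0, 0, -1, 0.006, 0, 0, 0, 0, 0, -1, 0.006, 0, 0, 0, 0, 0, -1, 0.006, 0, 0, 0, 0, 0, -1, 0.006, 0, 0, 0, 0, 0, -1, 0.006, 0, 0, 0, 0, 0, -1, 0.006, 0, 0, 0, 0, 0, -1])

```text
time: 65.8
position: [0.5695, 0.1597, 0.0732]
tool_rot: [2.199, 2.239, -0.006]
ft_force: [0.1, -10.3, 4.2]
grip_width: 0.004
grip_force: 5.1
```

```bash
python3 st.py
```

```text
65.8 [0.5695 0.1597 0.0732] [  0.1346 -10.3286   4.1575] [-2.2941 -0.1314 -0.0121]
```

Request:
jog_arm(moves=[-0.02, 0, 0, 0, 0, 0, -1, -0.03, 0, -0.08, 0, 0, 0, -1, -0.04, 0, -0.2, 0, 0, 0, -1, -0.12, -0.08, -0.285, 0, 0, 0, -1, -0.2, -0.175, -0.285, 0, 0, 0, -1, -0.2, -0.175, -0.285, 0, 0, 0, -1, -0.2, -0.175, -0.285, 0, 0, 0, -1, -0.2, -0.175, -0.285, 0, 0, 0, 0.2])

```text
time: 66.8
position: [0.5181, 0.1043, 0.1583]
tool_rot: [-2.196, -2.246, 0.0]
ft_force: [-0.2, 0.5, 0.5]
grip_width: 0.052
grip_force: 0.0
```

```bash
python3 - <<'E'
from h import *
np.set_printoptions(precision=4,suppress=True,linewidth=220)
im=grab('wrist'); p=im['pixels']; print(ctrl.get_state()['position'])
for y in(.1386,.1786): print(proj(im,(.57,y,.094)))
m=((p.max(2)<60)*255).astype(np.uint8); m[230:]=0; n,l,st,ce=cv2.connectedComponentsWithStats(m)
for i in range(1,n):
    if st[i,4]>60: print(st[i],ce[i])
# boss from top view t4 (unoccluded)
t=grab('top'); t['pixels']=cv2.imread('pics/t4.png')[:,:,::-1]
g=t['pixels'][195:222,262:292].astype(int); print(g.mean(2).astype(int)[::2,::1])
E
python3 plan.py .586 .002 .16 91.2
```

```text
[0.5182 0.1039 0.1583]
(np.float64(357.643853196943), np.float64(175.7350535878501))
(np.float64(362.71474318444723), np.float64(114.74679813574399))
[ 258   29   36   82 1659] [275.1814  67.4485]
[ 328  104   66   22 1277] [360.3853 114.6938]
[265 113  22   9 170] [275.4824 117.4118]
[  0 196  19  34 391] [  8.1074 216.5575]
[[242 242 242 242 243 243 242 242 243 243 243 242 242 243 244 243 243 242 243 243 243 242 241 235 221 204 187 184 184 183]
 [242 242 242 242 243 243 243 244 244 244 244 243 243 244 243 243 243 243 243 243 243 243 243 243 243 243 240 229 217 206]
 [242 243 243 242 242 242 242 242 242 241 235 230 239 240 238 238 238 238 238 240 243 243 243 243 243 243 243 242 241 243]
 [242 242 242 242 242 240 233 233 221 165 150 149 149 149 150 150 150 150 150 150 150 150 156 207 240 243 243 243 243 243]
 [239 239 238 238 238 225 152 152 143 135 156 155 155 155 156 157 157 158 158 159 159 159 157 180 232 243 243 243 243 243]
 [242 243 243 243 243 232 156 157 147 136 157 155 156 156 157 158 158 159 159 160 160 161 158 181 233 243 243 244 244 244]
 [243 243 242 243 242 232 157 157 
[... 403 characters left out ...]
3 164 165 165 166 166 160 177 232 243 243 243 243 243]
 [243 243 242 243 242 243 237 193 150 131 129 132 132 133 133 133 134 134 134 134 134 134 140 191 237 243 243 243 243 243]
 [243 243 243 243 243 243 243 243 243 243 243 243 243 243 243 243 243 243 243 243 243 243 243 243 243 243 243 243 243 243]
 [243 243 243 243 243 243 243 243 243 243 243 243 243 243 243 243 243 243 243 243 243 243 243 243 243 243 243 243 243 243]
 [242 243 243 242 243 243 243 243 243 243 243 243 243 243 243 243 243 243 243 243 243 243 243 243 243 243 243 243 243 243]]
t 66.9 p [0.518 0.104 0.158] psi 91.2360964586944 F [0.745 0.528 0.037] w 0.13178447642525382 tilt [-0. -0.]
[-0.344  0.219 -0.006 -0.     0.     0.001]
```

Fin centre now at row 115, matching a 40 mm slide (reached a firm 10 N stop). Now the panel: approach the boss.

```bash
python3 - <<'E'
from h import *
from plan import units
np.set_printoptions(precision=4,suppress=True)
t=grab('top'); print(onz(t,278.1,208.2,.072))
E
python3 plan.py .586 .0025 .16 91.2
```

```text
[0.5838 0.0016 0.072 ]
t 66.95 p [0.518 0.103 0.158] psi 91.21994208368497 F [-0.045 -0.039 -0.602] w 0.17208914365511277 tilt [-0. -0.]
[-0.341  0.219 -0.006 -0.     0.     0.   ]
```

Request:
jog_arm(moves=[-0.12, 0.08, 0, 0, 0, 0, 0.6, -0.24, 0.16, 0, 0, 0, 0, 0.6, -0.32, 0.21, 0, 0, 0, 0, 0.6, -0.342, 0.219, 0, 0, 0, 0, 0.6, -0.342, 0.219, 0, 0, 0, 0, 0.6, -0.342, 0.219, 0, 0, 0, 0, 0.6, -0.342, 0.219, 0, 0, 0, 0, 0.6, -0.342, 0.219, 0, 0, 0, 0, 0.6])

```text
time: 67.95
position: [0.5856, 0.0024, 0.1588]
tool_rot: [-2.197, -2.245, -0.001]
ft_force: [-0.6, -0.4, -0.0]
grip_width: 0.8
grip_force: 0.0
```

```bash
python3 - <<'E'
from h import *
np.set_printoptions(precision=4,suppress=True,linewidth=220)
im=grab('wrist'); p=im['pixels']; print(ctrl.get_state()['position']); u,v=proj(im,(.586,.0025,.072)); print(u,v)
m=((p.max(2)<95)*255).astype(np.uint8); m[235:]=0; n,l,st,ce=cv2.connectedComponentsWithStats(m)
for i in range(1,n):
    if st[i,4]>300: print(st[i],ce[i],onz(im,*ce[i],.072))
E
python3 plan.py .586 .0025 .048 91.2
```

```text
[0.5856 0.0022 0.1588]
280.66460021115336 213.42110278320467
[   0    0  180   60 7287] [101.6991  21.5359] [0.4637 0.1331 0.072 ]
[223   0  71   8 495] [258.0424   2.9919] [0.5679 0.1464 0.072 ]
[ 297    0   97  167 9135] [343.208   89.9999] [0.6278 0.0934 0.072 ]
[487  48  61  40 602] [517.5133  60.0482] [0.746  0.1154 0.072 ]
[495  76  28  53 707] [506.0976 102.1231] [0.7436 0.0877 0.072 ]
[ 529  144   31   52 1316] [546.3617 170.1938] [0.7831 0.0402 0.072 ]
[371 179  39  43 696] [386.3075 193.7974] [0.6657 0.0197 0.072 ]
[253 184  45  13 552] [275.7174 190.1051] [0.5819 0.0207 0.072 ]
[389 202  27  27 309] [398.4498 211.0615] [0.6765 0.0063 0.072 ]
t 68.0 p [0.586 0.002 0.159] psi 91.21983144678457 F [ 0.417 -0.345 -0.019] w 0.7963076400677401 tilt [0. 0.]
[ 0.001  0.001  0.369  0.    -0.     0.   ]
```

Request:
jog_arm(moves=[0, -0.006, 0.1, 0, 0, 0, 0.6, 0, -0.006, 0.2, 0, 0, 0, 0.6, 0, -0.006, 0.3, 0, 0, 0, 0.6, 0, -0.006, 0.355, 0, 0, 0, 0.6, 0, -0.006, 0.365, 0, 0, 0, 0.6, 0, -0.006, 0.365, 0, 0, 0, 0.3, 0, -0.006, 0.365, 0, 0, 0, 0, 0, -0.006, 0.365, 0, 0, 0, -1], newtons=20)

```text
time: 69.0
position: [0.5846, 0.0016, 0.05]
tool_rot: [2.198, 2.244, 0.002]
ft_force: [-0.0, 0.4, -0.1]
grip_width: 0.547
grip_force: 0.0
```

Request:
jog_arm(moves=[0, 0, 0, 0, 0, 0, -1, 0, 0, 0, 0, 0, 0, -1, 0, 0, 0, 0, 0, 0, -1, 0, 0, 0, 0, 0, 0, -1, 0, 0, 0, 0, 0, 0, -1, 0, 0, 0, 0, 0, 0, -1, 0, 0, 0, 0, 0, 0, -1, 0, 0, 0, 0, 0, 0, -1], newtons=55)

```text
time: 70.0
position: [0.5838, 0.0016, 0.0495]
tool_rot: [-2.198, -2.244, 0.0]
ft_force: [-2.6, 1.0, 5.2]
grip_width: 0.409
grip_force: 55.0
```

```bash
python3 plan.py .5838 .002 .2 91.2
```

```text
t 70.0 p [0.584 0.002 0.049] psi 91.1719489605961 F [-2.592  0.966  5.246] w 0.4093361198554819 tilt [ 0. -0.]
[ 0.002 -0.    -0.502 -0.    -0.    -0.   ]
```

Request:
jog_arm(moves=[0, 0, -0.03, 0, 0, 0, -1, 0, 0, -0.08, 0, 0, 0, -1, 0, 0, -0.15, 0, 0, 0, -1, 0, 0, -0.23, 0, 0, 0, -1, 0, 0, -0.32, 0, 0, 0, -1, 0, 0, -0.4, 0, 0, 0, -1, 0, 0, -0.47, 0, 0, 0, -1, 0, 0, -0.5, 0, 0, 0, -1])

```text
time: 71.0
position: [0.5848, 0.0014, 0.2011]
tool_rot: [2.198, 2.243, 0.004]
ft_force: [0.0, 0.1, -3.3]
grip_width: 0.407
grip_force: 55.0
```

```bash
python3 plan.py .493 -.340 .2 1.0; python3 st.py
```

```text
t 71.0 p [0.585 0.001 0.201] psi 91.15904962616673 F [ 0.022  0.051 -3.317] w 0.40713513486799074 tilt [0.001 0.003]
[-1.132 -0.329  0.002  0.002 -0.003  1.503]
71.0 [0.5848 0.0014 0.2011] [ 0.0217  0.0511 -3.3166] [-0.0475  0.0751  0.0558]
```

Panel is lifted (3.3 N of weight). Carry and turn.

Request:
jog_arm(moves=[-0.05, -0.02, 0, 0, 0, 0.06, -1, -0.14, -0.05, 0, 0, 0, 0.16, -1, -0.25, -0.08, 0, 0, 0, 0.28, -1, -0.37, -0.11, 0, 0, 0, 0.4, -1, -0.49, -0.14, 0, 0, 0, 0.52, -1, -0.6, -0.17, 0, 0, 0, 0.64, -1, -0.69, -0.2, 0, 0, 0, 0.74, -1, -0.74, -0.215, 0, 0, 0, 0.8, -1])

```text
time: 72.0
position: [0.523, -0.2235, 0.199]
tool_rot: [2.924, 1.149, -0.001]
ft_force: [0.8, -0.5, -2.4]
grip_width: 0.408
grip_force: 55.0
```

```bash
python3 plan.py .493 -.340 .2 1.0
python3 - <<'E'
from h import *
np.set_printoptions(precision=4,suppress=True)
im=grab('top'); b=im['pixels']
m=((b.max(2)<60)*255).astype(np.uint8); m[:, :370]=0; m[:,470:]=0; m[:180]=0; m[325:]=0
c=max(cv2.findContours(m,0,2)[0],key=cv2.contourArea); print(cv2.boundingRect(c))
# outer/inner tray edges from first picture
im['pixels']=cv2.imread('pics/top0.png')[:,:,::-1]; g=im['pixels'].mean(2).astype(int)
print(g[250,378:396],g[250,440:458],g[186:200,418],g[300:316,418])
E
```

```text
t 72.0 p [ 0.523 -0.223  0.199] psi 42.9060058243758 F [ 0.79  -0.525 -2.382] w 0.40773720175409206 tilt [-0. -0.]
[-0.338  0.216 -0.003  0.     0.     0.698]
(370, 186, 96, 139)
[176 175 172 173 173 153  96  88  62  43  41  50  63  67  77  77  76  75] [ 69  61  37  37  36  35  31  33  33  48  98 153 177 175 173 173 173 173] [170 171 170 170 154  92  59  46  59  70  72  71  71  71] [ 68  68  68  68  68  68  59  33  32  41  93 151 176 177 178 177]
```

```bash
python3 - <<'E'
from h import *
np.set_printoptions(precision=4,suppress=True)
im=grab('top')
a=onz(im,383.3,250,0);b=onz(im,450.0,250,.03);c=onz(im,418,190.8,.03);d=onz(im,418,310.2,.03); print(a,b,b[1]-a[1],(a+b)/2); print(c,d,c[0]-d[0],(c+d)/2)
E
```

```text
[ 0.4901 -0.2637  0.    ] [ 0.4947 -0.4177  0.03  ] -0.15399084565575083 [ 0.4924 -0.3407  0.015 ]
[ 0.6377 -0.3408  0.03  ] [ 0.349  -0.3396  0.03  ] 0.2887182273629326 [ 0.4933 -0.3402  0.03  ]
```

Request:
jog_arm(moves=[-0.06, 0.04, 0, 0, 0, 0.12, -1, -0.14, 0.09, 0, 0, 0, 0.26, -1, -0.22, 0.14, 0, 0, 0, 0.42, -1, -0.29, 0.185, 0, 0, 0, 0.56, -1, -0.33, 0.21, 0, 0, 0, 0.66, -1, -0.338, 0.216, 0, 0, 0, 0.698, -1, -0.338, 0.216, 0, 0, 0, 0.698, -1, -0.338, 0.216, 0, 0, 0, 0.698, -1])

```text
time: 73.1
position: [0.4952, -0.3369, 0.199]
tool_rot: [-3.14, -0.041, -0.0]
ft_force: [-0.5, -0.0, -2.1]
grip_width: 0.412
grip_force: 55.0
```

```bash
python3 - <<'E'
from h import *
np.set_printoptions(precision=4,suppress=True,linewidth=230)
im=grab('wrist','pics/w8.png'); print(ctrl.get_state()['position'])
for q in [(.638,-.34,.03),(.633,-.34,.03)]: print(proj(im,q))
E
python3 plan.py .493 -.340 .06 1.0
```

```text
[ 0.4951 -0.3371  0.199 ]
(np.float64(288.19871805602935), np.float64(33.320171396535784))
(np.float64(288.0184531434354), np.float64(39.43861350557853))
t 73.15 p [ 0.495 -0.337  0.199] psi 1.4563647040981138 F [ 0.806  0.286 -3.492] w 0.4077105138579425 tilt [ 0.    -0.001]
[-0.007  0.01   0.463 -0.001 -0.     0.008]
```

Request:
jog_arm(moves=[-0.006, 0.011, 0.05, 0, 0, 0.006, -1, -0.006, 0.011, 0.14, 0, 0, 0.006, -1, -0.006, 0.011, 0.24, 0, 0, 0.006, -1, -0.006, 0.011, 0.34, 0, 0, 0.006, -1, -0.006, 0.011, 0.43, 0, 0, 0.006, -1, -0.006, 0.011, 0.5, 0, 0, 0.006, -1, -0.006, 0.011, 0.545, 0, 0, 0.006, -1, -0.006, 0.011, 0.56, 0, 0, 0.006, -1])

```text
time: 74.15
position: [0.4924, -0.3416, 0.0304]
tool_rot: [-3.141, -0.025, 0.001]
ft_force: [-0.2, 0.3, -2.6]
grip_width: 0.409
grip_force: 55.0
```

Request:
jog_arm(moves=[0, 0, 0.005, 0, 0, 0, -1, 0, 0, 0.01, 0, 0, 0, -1, 0, 0, 0.015, 0, 0, 0, -1, 0, 0, 0.018, 0, 0, 0, -1, 0, 0, 0.018, 0, 0, 0, -1, 0, 0, 0.018, 0, 0, 0, -1, 0, 0, 0.018, 0, 0, 0, -1, 0, 0, 0.018, 0, 0, 0, -1])

```text
time: 75.15
position: [0.4927, -0.3417, 0.0258]
tool_rot: [-3.141, -0.026, -0.0]
ft_force: [0.3, 0.5, -1.9]
grip_width: 0.412
grip_force: 55.0
```

```bash
python3 st.py
```

```text
75.15 [ 0.4927 -0.3417  0.0258] [ 0.3179  0.5364 -1.9498] [-0.0275  0.129  -0.0223]
```

Lower the last millimetre, release, and rise clear.

Request:
jog_arm(moves=[0, 0, 0.003, 0, 0, 0, -1, 0, 0, 0.004, 0, 0, 0, -1, 0, 0, 0.004, 0, 0, 0, -1, 0, 0, 0.004, 0, 0, 0, -0.1, 0, 0, 0.004, 0, 0, 0, 0.15, 0, 0, 0.004, 0, 0, 0, 0.15, 0, 0, -0.05, 0, 0, 0, 0.15, 0, 0, -0.15, 0, 0, 0, 0.15])

```text
time: 76.15
position: [0.4921, -0.3415, 0.0713]
tool_rot: [-3.141, -0.025, 0.002]
ft_force: [0.1, 0.1, 0.3]
grip_width: 0.571
grip_force: 0.0
```

Request:
jog_arm(moves=[0, 0, -0.15, 0, 0, 0, 0.15, 0, 0, -0.3, 0, 0, 0, 0.15, 0, 0, -0.45, 0, 0, 0, 0.15, -0.15, 0.12, -0.6, 0, 0, 0, 0.15, -0.25, 0.28, -0.7, 0, 0, 0, 0.15, -0.25, 0.45, -0.75, 0, 0, 0, 0.15, -0.25, 0.55, -0.75, 0, 0, 0, 0.15, -0.25, 0.55, -0.75, 0, 0, 0, 0.15])

```text
time: 77.15
position: [0.4181, -0.5106, 0.2966]
tool_rot: [3.139, 0.018, -0.002]
ft_force: [0.4, 0.3, 0.1]
grip_width: 0.574
grip_force: 0.0
```

```bash
python3 - <<'E'
from h import *
np.set_printoptions(precision=4,suppress=True,linewidth=200)
print(ctrl.get_state()['position'])
for n in('top','scene'):
    im=grab(n,f'pics/end_{n}.png'); p=im['pixels'].astype(int)
    m=((p.min(2)>150)*255).astype(np.uint8)
    if n=='top': m[:,:375]=0;m[:,460:]=0;m[:185]=0;m[318:]=0
    else: m[:185]=0;m[272:]=0;m[:,:105]=0;m[:,190:]=0
    cs=cv2.findContours(m,0,2)[0]
    if cs:
        c=max(cs,key=cv2.contourArea); print(n,cv2.boundingRect(c),cv2.minAreaRect(c),cv2.contourArea(c))
        if n=='top': print([onz(im,*q,.017)[:2] for q in cv2.boxPoints(cv2.minAreaRect(c))], onz(im,*cv2.minAreaRect(c)[0],.017))
    b=cv2.imread(f'pics/{n}0.png')[:,:,::-1].astype(int); d=((abs(p-b).sum(2)>110)*255).astype(np.uint8); k,l,st,ce=cv2.connectedComponentsWithStats(d)
    print([list(s) for s in st[1:] if s[4]>40])
E
```

```text
[ 0.4181 -0.5106  0.2966]
top (375, 185, 85, 84) ((416.9999694824219, 226.49996948242188), (83.99998474121094, 82.99998474121094), 0.0) 1573.5
[array([ 0.4461, -0.2391]), array([ 0.6516, -0.2382]), array([ 0.6562, -0.4474]), array([ 0.4509, -0.4448])] [ 0.5503 -0.3424  0.017 ]
[[np.int32(197), np.int32(189), np.int32(131), np.int32(53), np.int32(2636)], [np.int32(397), np.int32(200), np.int32(41), np.int32(100), np.int32(3169)], [np.int32(245), np.int32(205), np.int32(19), np.int32(23), np.int32(229)], [np.int32(178), np.int32(233), np.int32(8), np.int32(7), np.int32(49)], [np.int32(154), np.int32(254), np.int32(11), np.int32(16), np.int32(63)], [np.int32(131), np.int32(261), np.int32(13), np.int32(16), np.int32(76)], [np.int32(451), np.int32(262), np.int32(27), np.int32(32), np.int32(803)], [np.int32(126), np.int32(264), np.int32(11), np.int32(12), np.int32(43)], [np.int32(0), np.int32(265), np.int32(385), np.int32(155), np.int32(14741)], [np.int32(547), np.int32(283), np.int32(13), np.int32(54), np.int32(636)], [np.int32(243), np.int32(409), np.int32(18), np.int32(11), np.int32(96)
[... 919 characters left out ...]
2(46), np.int32(3007)], [np.int32(241), np.int32(151), np.int32(29), np.int32(9), np.int32(102)], [np.int32(361), np.int32(153), np.int32(28), np.int32(24), np.int32(402)], [np.int32(168), np.int32(155), np.int32(131), np.int32(59), np.int32(1705)], [np.int32(317), np.int32(159), np.int32(41), np.int32(44), np.int32(627)], [np.int32(244), np.int32(188), np.int32(119), np.int32(45), np.int32(1698)], [np.int32(119), np.int32(195), np.int32(51), np.int32(65), np.int32(2001)], [np.int32(246), np.int32(194), np.int32(12), np.int32(11), np.int32(84)], [np.int32(80), np.int32(213), np.int32(30), np.int32(23), np.int32(480)], [np.int32(246), np.int32(215), np.int32(92), np.int32(29), np.int32(461)]]
```

Panel lies centred in the black tray (pixels 397-438 × 200-300, tray centre about (418,250)). Both weights are in the steel tray, the bystanders are unchanged, and the arm is clear.

```bash
python3 -c "
from bench import ctrl
print(ctrl.close_job())"
```

```text
the job is handed in; nothing more can be done
None
```

The job is handed in after about 77 s: both weights (only two were present) in the steel tray, wavy edge traced in contact at about 1–6 N, stylus back in its stand, counter pressed and released, pawl lifted, clamp bar slid back to its stop, and the panel placed boss up in the middle of the black tray; no verdict was shown.

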